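Press a stack of relabelled slide cartons

TASK

The slide cartons lying about have freshly glued labels and must set in the small bench press. Pull its tray right out, stack all the cartons flat and squarely one on another on the rubber strip of the tray, lengthwise with it, and push the tray home to its stop under the screw. Then turn the black knob clockwise until the pressure plate just touches the top carton and give it a quarter turn more, no harder, because there is glass inside; let go and leave the desk's other things where they are.

Things in the scene. Friction and masses are not known exactly. Their poses are not given: they have to be found in the camera images.
- press: dark green C-frame screw press, fixed. Origin on the screw axis at its underside, on the 5 mm thick desk mat; x points to its column (75 to 115 mm from the axis), y along the slide way to the home stop; the way runs 255 mm to -y. Arm 141 to 173 mm above the underside, 44 mm wide, reaching 30 mm before the axis. Guide strips at x = +-39 mm (10 mm wide), 22 mm high
- tray (a joint): aluminium tray on the slide way, m: 0 = home at its stop under the screw, grows to 0.130 = pulled right out (along the press's -y) against its outer stop. Sliding friction about 1.5 N; it stays where it is left
- tray_bed (a point): centre of the carton bed on the tray's upper face, 22 mm above the underside of the press, marked by a black rubber strip; axes as the press: cartons lie lengthwise along y. Four thin L-shaped corner guides, 60 mm high, hold the stack: inner faces at x = +-20 mm (from 30 to 50 mm either way along y) and y = +-46 mm, so a carton has 4 to 5 mm play; between them the sides are open for fingers
- tray_pull (a point): black upright pull at the tray's outer end, 36 mm (x) by 12 mm (y), rising 35 mm above the bed, 118 mm from the bed centre towards -y; this point is on its axis 23 mm above the bed. Pinch it from above across its 12 mm
- knob (a joint): fluted black knob on top of the screw, rad: grows as it is turned clockwise seen from above, range 0 to 20.5; the screw, knob and plate sink 20 mm per full turn (3.18 mm per rad); white line on its top; friction 0.07 N m, it stays where it is left
- knob_grip (a point): on the axis of the knob (49 mm in diameter, 28 mm high, axis vertical), at mid height; it sinks with the knob and turns with it
- pressure_plate (a joint): spring travel of the pressure plate under the screw, m: 0 while it hangs free, grows as the plate meets the cartons and the screw goes on down (5 mm per quarter turn after touching, spring 1.8 N per mm), end of travel 0.012
- plate_face (a point): centre of the underside of the pressure plate (rubber faced, 36 x 82 mm, long side along the press's y), on the screw axis
- slide_pack_0: white cardboard carton of glass slides with a brown band, 31 x 81 x 17.5 mm (x, y, z), white on top; origin in the middle of its underside, y along its length; the two large faces are alike for this job; starts lying flat on the desk or (y > 14 mm) on its 5 mm thick mat; may be absent
- slide_pack_1: white cardboard carton of glass slides with a brown band, 31 x 81 x 17.5 mm (x, y, z), tan on top; origin in the middle of its underside, y along its length; the two large faces are alike for this job; starts lying flat on the desk or (y > 14 mm) on its 5 mm thick mat; may be absent
- slide_pack_2: white cardboard carton of glass slides with a brown band, 31 x 81 x 17.5 mm (x, y, z), white on top; origin in the middle of its underside, y along its length; the two large faces are alike for this job; starts lying flat on the desk or (y > 14 mm) on its 5 mm thick mat; may be absent
- slide_pack_3: white cardboard carton of glass slides with a brown band, 31 x 81 x 17.5 mm (x, y, z), white on top; origin in the middle of its underside, y along its length; the two large faces are alike for this job; starts lying flat on the desk or (y > 14 mm) on its 5 mm thick mat; may be absent
- tape_roll: roll of brown parcel tape, 96 mm across, 48 mm high; leave alone
- stapler: blue stapler, 34 x 128 x 52 mm; leave alone
- calculator: grey desk calculator, 118 x 70 x 15 mm; leave alone

How it is judged:
On the way, in this order (a step that is already met when the one before it is completed fails the run):
1. the tray is pulled right out (value of joint tray above 0.12 m), for 0.2 s.
2. with the tray still out, all the cartons lie stacked squarely on its bed, let go (x of slide_pack_0 in the frame of tray_bed between -0.01 and 0.01 m and y of slide_pack_0 in the frame of tray_bed between -0.01 and 0.01 m and z of slide_pack_0 in the frame of tray_bed between -0.005 and 0.08 m and angle between the z axis of each of slide_pack_0, slide_pack_1, slide_pack_2, slide_pack_3 and the z axis of tray_bed, either way round below 0.12 rad and angle between the y axis of each of slide_pack_0, slide_pack_1, slide_pack_2, slide_pack_3 and the y axis of tray_bed, either way round below 0.2 rad and x of slide_pack_1 in the frame of tray_bed between -0.01 and 0.01 m and y of slide_pack_1 in the frame of tray_bed between -0.01 and 0.01 m and z of slide_pack_1 in the frame of tray_bed between -0.005 and 0.08 m and x of slide_pack_2 in the frame of tray_bed between -0.01 and 0.01 m and y of slide_pack_2 in the frame of tray_bed between -0.01 and 0.01 m and z of slide_pack_2 in the frame of tray_bed between -0.005 and 0.08 m and x of slide_pack_3 in the frame of tray_bed between -0.01 and 0.01 m and y of slide_pack_3 in the frame of tray_bed between -0.01 and 0.01 m and z of slide_pack_3 in the frame of tray_bed between -0.005 and 0.08 m and linear speed of each of slide_pack_0, slide_pack_1, slide_pack_2, slide_pack_3 below 0.02 m/s and value of joint tray above 0.1 m and contact force between each of slide_pack_0, slide_pack_1, slide_pack_2, slide_pack_3 and the fingers below 0.1 N), for 0.3 s.
3. the tray is home at its stop with the stack on it (x of slide_pack_0 in the frame of tray_bed between -0.01 and 0.01 m and y of slide_pack_0 in the frame of tray_bed between -0.01 and 0.01 m and z of slide_pack_0 in the frame of tray_bed between -0.005 and 0.08 m and angle between the z axis of each of slide_pack_0, slide_pack_1, slide_pack_2, slide_pack_3 and the z axis of tray_bed, either way round below 0.12 rad and angle between the y axis of each of slide_pack_0, slide_pack_1, slide_pack_2, slide_pack_3 and the y axis of tray_bed, either way round below 0.2 rad and x of slide_pack_1 in the frame of tray_bed between -0.01 and 0.01 m and y of slide_pack_1 in the frame of tray_bed between -0.01 and 0.01 m and z of slide_pack_1 in the frame of tray_bed between -0.005 and 0.08 m and x of slide_pack_2 in the frame of tray_bed between -0.01 and 0.01 m and y of slide_pack_2 in the frame of tray_bed between -0.01 and 0.01 m and z of slide_pack_2 in the frame of tray_bed between -0.005 and 0.08 m and x of slide_pack_3 in the frame of tray_bed between -0.01 and 0.01 m and y of slide_pack_3 in the frame of tray_bed between -0.01 and 0.01 m and z of slide_pack_3 in the frame of tray_bed between -0.005 and 0.08 m and value of joint tray below 0.004 m), for 0.3 s.
At the end, for the whole second after the job is handed in: tray home within 4 mm; every carton flat in one stack, within 10 mm of the bed centre each way and 0.2 rad of its length; knob a quarter turn past touching, give or take an eighth (plate sprung in 2.5 to 7.5 mm); all let go and at rest (all of step 3 and linear speed of each of slide_pack_0, slide_pack_1, slide_pack_2, slide_pack_3 below 0.02 m/s and value of joint pressure_plate between 0.0025 and 0.0075 m and velocity of joint knob between -0.05 and 0.05 rad/s).
It fails at once if the cartons are squeezed much too hard (nearly half a turn past touching) (value of joint pressure_plate above 0.0092 m).
It fails at once if the tape roll is pushed away (distance of tape_roll from where it was at the start of the episode above 0.03 m).
It fails at once if the stapler is pushed away (distance of stapler from where it was at the start of the episode above 0.03 m).
It fails at once if the calculator is pushed away (distance of calculator from where it was at the start of the episode above 0.03 m).
Of slide_pack_0, slide_pack_1, slide_pack_2, slide_pack_3 only 2 to 4 are there at a start; the rules pass over those that are not, and their reading is None.
At some moment in a run one of slide_pack_0, slide_pack_1, slide_pack_2, slide_pack_3 may be knocked a few centimetres aside while the robot is not near it.
Once in a run the grip may slacken for a moment while it holds something.
It also fails if it takes over 210 s, if anything falls off the work surface, if the arm or the gripper's body presses on something with over 40 N, if the wrist force passes 120 N, or if a joint passes its speed limit or range.

ROBOT

A 6-joint arm with a two-finger parallel gripper is mounted at the origin on a cart in front of the work surface, level with it; the furniture and walls round the work are solid. World frame = base frame: x ahead of the robot, y to its left, z up, the work surface at z = 0. Lengths are in m, angles in rad, forces in N, time in s.
With the tool pointing down it reaches from about 0.375 to 0.975 m from the base axis. Payload 3.8 kg.
Tool frame: the origin (TCP) lies at the very end of the fingers, on their centre line; the grasp point (between the pads) lies bot.hold_point_z behind it (bot.hold_point_z is the distance from the TCP to the grasp point, in m); z points along the fingers, y is the line along which they close (so a half turn about z gives the same grasp; the last joint's range is limited). The gripper opens to 85 mm and grips with 20 to 120 N. Pads are 22 mm wide; open, the fingers measure 114 mm over their backs; the gripper's body (76 mm by 85 mm) begins 54 mm behind the grasp point. The pads swing forward as they close: fully open they stand 13 mm farther back than shut.
Start: joints at [1.139, 0.264, 1.604, -0, 1.274, -0.037], TCP at [0.26, 0.623, 0.231] pointing down, gripper open.
Joint ranges: [-2.63, 2.63], [-0.94, 2.18], [0.31, 2.57], [-1.31, 4.45], [0, 2.66], [-2.55, 2.55]. Speed limits (rad/s): [2.57, 2.57, 3.14, 3.14, 3.14, 3.14].

INTERFACE

Orientations are given as a rotation vector (axis times angle).
In Python, from workcell import bot gives the robot as it stands.
- The arm moves only by the shell command python3 jog.py 'ROWS' [OPENING] [FORCE]. ROWS is one flat JSON list of numbers that holds 1 to 5 rows one after another, with no inner brackets; each row has 4 numbers: dx, dy, dz in m, then a turn about the tool's z in rad; each row shifts and turns the commanded pose from where the row before left it, along the tool's axes as they then stand; what a row does not reach is not made up. A row lasts 1/8 s, in which the tool goes at most 0.0625 m and 0.188 rad, less where a joint would pass 70% of its speed; a pose out of reach is approached as far as the arm can. OPENING is the opening from 0.0 (shut) to 1.0 (fully open), set as the command begins (- or left out keeps the last). The fingers move at their own pace and stop on an object; FORCE is the grip in N (left out, the last holds). Time passes only in rows, so rows that do not move let the fingers close. It prints the time, the measured TCP pose, the force, the opening and the grip force at its end. Input that does not fit is refused with a message, and nothing moves.
- bot.read_state(): the state, without advancing time (a new reading comes with each control period).
- bot.read_camera(name): name is "scene" or "top" or "wrist"; returns the picture (480x640x3 uint8, red, green, blue); there is no depth.
- bot.camera_info(name): a dict with "intrinsics" (3x3 intrinsics, pixels), "extrinsics" (4x4, takes a point from camera to world coordinates). Camera axes: x right, y down, z forward; pixel columns grow to the right and rows downward; lengths in m; the calibration is good to about 2 mm. A picture is of the moment at which its call begins: read the wrist's pose just before it. camera_info takes no time and is no camera call; for the wrist camera it gives the pose at the moment of the call.
- bot.finish_job(): hands the job in; it is judged then, once.
The state is a dict: "time": time; "q": joint angles; "joint_vel": joint speeds; "joint_torque": joint torques, N m; "tool_pos": TCP position; "tcp_rot": TCP orientation; "wrist_force": force on the tool from outside, world axes, zero at the start; "torque": the same for the moment, N m; "width": opening from 0.0 (shut) to 1.0 (fully open); "grip_force": force on a finger pad.
Only numpy, scipy, OpenCV 4.12 (cv2) and the standard library are available. Lean on these libraries where they do the work, as an engineer would, in place of code of your own. Each camera call takes 0.05 s, during which the arm holds its last target. There are 200 camera calls.

## Working session

There is one attempt and no reset: what is moved stays moved. The work goes in short steps, Python scripts to look and compute and a shell command to move; the robot and the scene stay as the last step left them, time stands still between calls to the robot, and variables do not carry over. Pictures are saved under pics/ and viewed, at most 14 in all, crops included, and the job is handed in when it is done.

```bash
ls; mkdir -p pics
python3 - <<'E'
from workcell import bot
import cv2,numpy as np
np.set_printoptions(precision=4,suppress=True)
print(bot.hold_point_z)
for n in ("top","scene"):
    im=bot.read_camera(n); cv2.imwrite(f"pics/{n}0.png",im[:,:,::-1]); c=bot.camera_info(n); print(n,np.array(c["intrinsics"]),np.array(c["extrinsics"]))
s=bot.read_state(); print(s)
E
```

```text
jog.py
pics
workcell.py
0.0187
top [[498.7353   0.     322.8661]
 [  0.     498.7353 239.0572]
 [  0.       0.       1.    ]] [[ 0.0214 -0.9836  0.179   0.2577]
 [-0.9998 -0.0221 -0.0021  0.1305]
 [ 0.0061 -0.1789 -0.9838  1.5275]
 [ 0.      0.      0.      1.    ]]
scene [[451.658    0.     318.5868]
 [  0.     451.658  236.7238]
 [  0.       0.       1.    ]] [[ 0.8129 -0.2422  0.5297 -0.0361]
 [-0.5823 -0.355   0.7313 -0.6193]
 [ 0.011  -0.9029 -0.4296  0.6308]
 [ 0.      0.      0.      1.    ]]
{'time': 0.1, 'q': array([ 1.1391,  0.2647,  1.6053,  0.    ,  1.2737, -0.0369]), 'joint_vel': array([ 0.001 , -0.0024, -0.0023,  0.0006, -0.0009, -0.0001]), 'joint_torque': array([ -0.0005, -51.6715, -36.8587,  -0.0001,   0.0065,  -0.    ]), 'tool_pos': array([0.2593, 0.6225, 0.2301]), 'tcp_rot': array([-0.6161, -3.0801,  0.0032]), 'wrist_force': array([-0.0519,  0.2746,  0.3645]), 'torque': array([-0.0011,  0.0162, -0.0045]), 'grip_force': 0.0, 'width': 1.002074128291975}
```
View pics/top0.png

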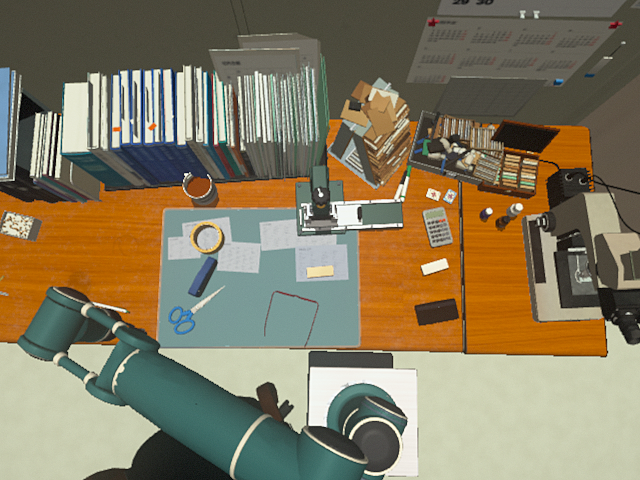

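View pics/scene0.png

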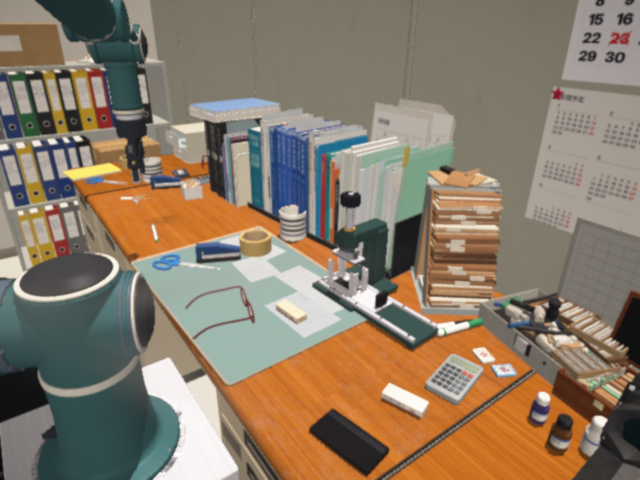

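The top view shows a tan carton at (320,271) and a white one at (434,267). The press is at (320,210), with its way running to the image right as far as about (403,215). The calculator is at (437,227). I'll enlarge these areas.

Create h.py:
```python
from workcell import bot
import cv2,numpy as np
from scipy.spatial.transform import Rotation as R
np.set_printoptions(precision=4,suppress=True)
def cam(n):
    c=bot.camera_info(n); return np.array(c["intrinsics"]),np.array(c["extrinsics"])
def ray(c,uv):
    K,E=c; d=E[:3,:3]@np.linalg.solve(K,[uv[0],uv[1],1.]); return E[:3,3],d/np.linalg.norm(d)
def onz(c,uv,z):
    o,d=ray(c,uv); return o+d*(z-o[2])/d[2]
def tri(obs):  # [(cam,uv)...] -> point, rms ray miss
    A=np.zeros((3,3));b=np.zeros(3);L=[]
    for c,uv in obs:
        o,d=ray(c,uv);P=np.eye(3)-np.outer(d,d);A+=P;b+=P@o;L.append((o,P))
    p=np.linalg.solve(A,b); return p,[float(np.linalg.norm(P@(p-o))) for o,P in L]
def proj(c,p):
    K,E=c; q=K@(E[:3,:3].T@(np.asarray(p)-E[:3,3])); return q[:2]/q[2]
def crop(im,x0,y0,w,h,k,name):
    o=cv2.resize(im[y0:y0+h,x0:x0+w],None,fx=k,fy=k,interpolation=cv2.INTER_CUBIC)[:,:,::-1]
    if name: cv2.imwrite(name,o)
    return o
def delta(p):  # tool axes move to reach world TCP p
    s=bot.read_state(); r=R.from_rotvec(s["tcp_rot"]); return r.inv().apply(np.asarray(p)-s["tool_pos"])
```

Run:
```python
import cv2,numpy as np
from h import crop
t=cv2.imread("pics/top0.png")[:,:,::-1]; s=cv2.imread("pics/scene0.png")[:,:,::-1]
a=crop(t,290,170,200,120,4,None); b=crop(s,260,180,200,170,3.5,None)
cv2.imwrite("pics/c1.png",a); cv2.imwrite("pics/c2.png",b)
```

```text
(no output)
```

View pics/c1.png

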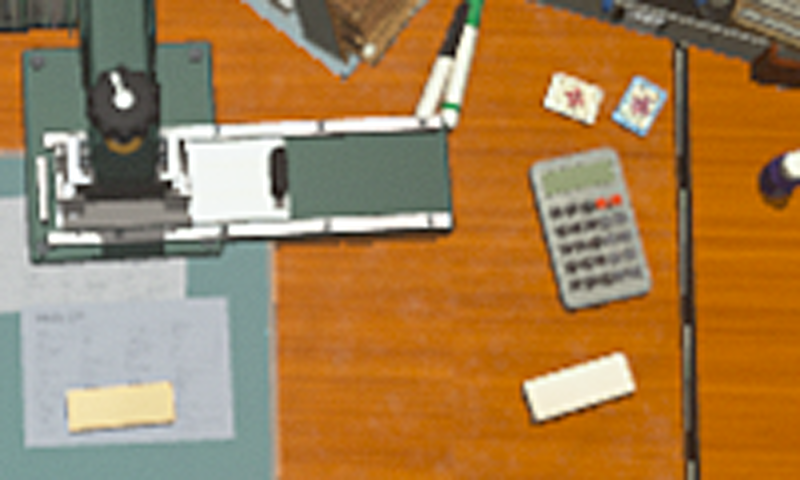

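View pics/c2.png

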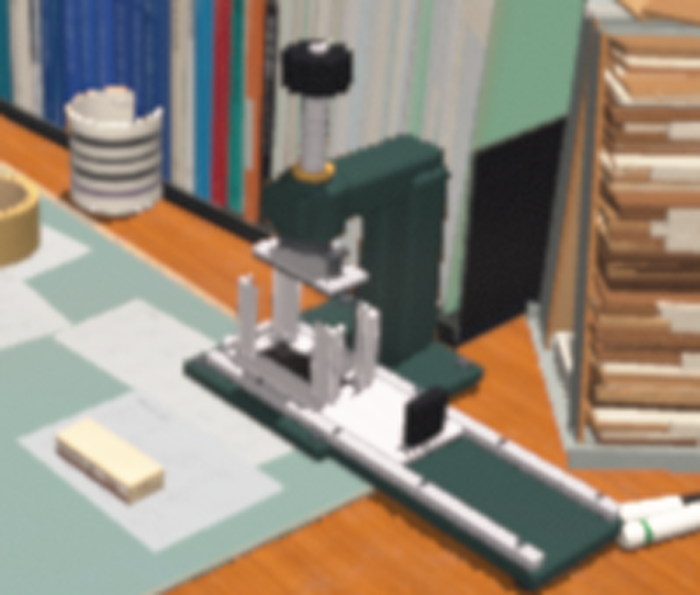

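The crops show the tray home. The pull's top is at top (360,213) and scene (382,294), and the knob's top is at top (321,193) and scene (351,194). The way's end corners are at top (402,199) and (403,227). I'll triangulate these.

Run:
```python
from h import *
T,S=cam("top"),cam("scene")
t=lambda u,v:(T,(290+u/4,170+v/4)); s=lambda u,v:(S,(260+u/3.5,180+v/3.5))
print("knobtop",tri([t(123,92),s(318,50)]))
print("pulltop",tri([t(279,172),s(427,398)]))
print("way far",tri([t(448,122),s(622,515)])); print("way near",tri([t(451,224),s(541,558)]))
print("tan near-right bottom", tri([t(172,424),s(132,500)]))
for c,z in [((67,391),.0225),((172,381),.0225),((70,431),.0225),((174,424),.0225),((120,403),.0225),((524,381),.0175),((626,352),.0175),((636,385),.0175),((535,422),.005),((580,384),.0175),((600,228),.015)]: print(c,onz(T,t(*c)[1],z))
print("white c",tri([t(579,384),(S,(406,399))])); print("tan c",tri([t(119,403),s(112,457)]))
```

```text
knobtop (array([0.606 , 0.1373, 0.2707]), [0.0025720240915082394, 0.002572024091508273])
pulltop (array([0.6079, 0.0171, 0.0607]), [0.0009687460715333699, 0.0009687460715333616])
way far (array([ 0.6574, -0.1153,  0.026 ]), [0.0009855615214480458, 0.0009855615214480746])
way near (array([ 0.5777, -0.1181,  0.0296]), [0.0014181038034332821, 0.0014181038034332954])
tan near-right bottom (array([0.4216, 0.0929, 0.0101]), [0.001884081412548674, 0.0018840814125487412])
(67, 391) [0.442  0.1742 0.0225]
(172, 381) [0.4514 0.0947 0.0225]
(70, 431) [0.4116 0.1711 0.0225]
(174, 424) [0.4186 0.0926 0.0225]
(120, 403) [0.4337 0.1338 0.0225]
(524, 381) [ 0.458  -0.174   0.0175]
(626, 352) [ 0.4821 -0.2524  0.0175]
(636, 385) [ 0.4568 -0.2595  0.0175]
(535, 422) [ 0.4281 -0.1845  0.005 ]
(580, 384) [ 0.4566 -0.2167  0.0175]
(600, 228) [ 0.5791 -0.2351  0.015 ]
white c (array([ 0.4567, -0.2165,  0.0138]), [0.00046890072867283525, 0.0004689007286728569])
tan c (array([0.4347, 0.1345, 0.0152]), [0.00023088119031669773, 0.00023088119031652797])
```

The geometry agrees: axis near (0.606,0.137), way end near y=-0.117, yaw about +0.04 rad. Both cartons' heights also fit. I'll raise and turn first, then travel to a viewing place.

```bash
cat > go.py <<'E'
import sys
from h import *
a=list(map(float,sys.argv[1:5])); d=delta(a[:3]); s=bot.read_state(); y=R.from_rotvec(s["tcp_rot"]).as_matrix()[:,1]
cur=np.arctan2(y[1],y[0]); t=cur-a[3]; t=(t+np.pi/2)%np.pi-np.pi/2
print("t",s["time"],"pos",s["tool_pos"],"yawY",round(cur,3),"q6",round(s["q"][5],3),"| delta tool",d,"turn",round(t,3),"F",s["wrist_force"],"w",round(s["width"],3),round(s["grip_force"],1))
E
python3 jog.py '[0,0,-0.03,-0.145,0,0,-0.03,-0.145,0,0,-0.03,-0.14,0,0,0,0]'; python3 go.py 0.50 -0.06 0.32 1.605
```

```text
time: 0.6
tool_pos: [0.2602, 0.6243, 0.3245]
tcp_rot: [-0.054, 3.139, 0.008]
wrist_force: [-0.3, 1.1, 0.4]
width: 1.0
grip_force: 0.0
t 0.6 pos [0.2602 0.6243 0.3245] yawY 1.605 q6 -0.466 | delta tool [-0.2159 -0.6923  0.0016] turn 0.0 F [-0.3279  1.0954  0.4219] w 1.0 0.0
```

```bash
python3 jog.py '[-0.018,-0.058,0,0,-0.018,-0.058,0,0,-0.018,-0.058,0,0,-0.018,-0.058,0,0,-0.018,-0.058,0,0]'; python3 jog.py '[-0.018,-0.058,0,0,-0.018,-0.058,0,0,-0.018,-0.058,0,0,-0.018,-0.058,0,0,-0.018,-0.058,0,0]'; python3 jog.py '[-0.018,-0.058,0,0,-0.018,-0.055,0,0,0,0,0,0,0,0,0,0]';  python3 go.py 0.50 -0.06 0.32 1.605
python3 - <<'E'
from h import *
w=bot.read_camera("wrist");c=cam("wrist");np.savez("w1.npz",K=c[0],E=c[1]);cv2.imwrite("pics/w1.png",w[:,:,::-1])
t=bot.read_camera("top");cv2.imwrite("pics/top1.png",t[:,:,::-1]);print(c[1])
cv2.imwrite("pics/m1.png",np.hstack([w,t])[:,:,::-1][::1])
m=np.vstack([cv2.resize(w,(640,480))]);
cv2.imwrite("pics/left.png",cv2.resize(t[180:350,0:270],None,fx=2.4,fy=2.4)[:,:,::-1])
E
```

```text
time: 1.23
tool_pos: [0.3594, 0.3341, 0.3193]
tcp_rot: [0.053, -3.139, 0.003]
wrist_force: [0.9, -0.0, 0.1]
width: 0.999
grip_force: 0.0
time: 1.85
tool_pos: [0.4594, 0.0478, 0.3196]
tcp_rot: [0.052, -3.139, -0.0]
wrist_force: [-0.1, 0.1, -0.2]
width: 0.998
grip_force: 0.0
time: 2.35
tool_pos: [0.499, -0.0617, 0.3197]
tcp_rot: [0.052, -3.138, -0.002]
wrist_force: [-0.4, 0.1, -0.8]
width: 0.997
grip_force: 0.0
t 2.35 pos [ 0.499  -0.0617  0.3197] yawY 1.604 q6 -1.777 | delta tool [-0.001   0.0016 -0.0003] turn -0.001 F [-0.4434  0.0508 -0.7875] w 0.997 0.0
[[-0.0349  0.9625  0.269   0.43  ]
 [ 0.9994  0.0335  0.0101 -0.0632]
 [ 0.0007  0.2692 -0.9631  0.4622]
 [ 0.      0.      0.      1.    ]]
```

View pics/w1.png

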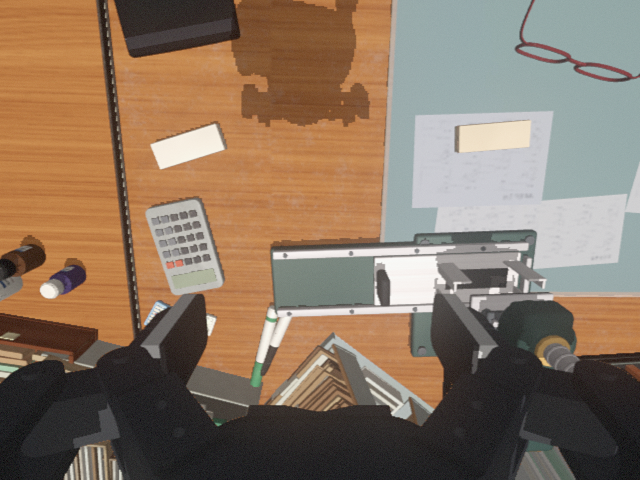

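View pics/top1.png

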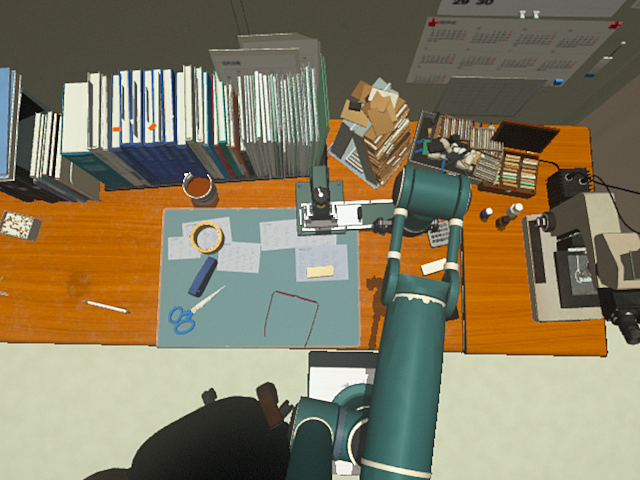

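There are only two cartons: tan at wrist (493,136) and white at (188,146). The pull is at about (383,288), and the near strip's screw heads are at (286,254) and (526,247). I'll triangulate against the top view.

```bash
python3 - <<'E'
from h import *
f=np.load("w1.npz");W=(f["K"],f["E"]);T,S=cam("top"),cam("scene")
t=lambda u,v:(T,(290+u/4,170+v/4)); s=lambda u,v:(S,(260+u/3.5,180+v/3.5)); w=lambda u,v:(W,(u,v))
print("pulltop",tri([w(383,288),t(279,172),s(427,398)]))
print("white c",tri([t(579,384),(S,(406,399)),w(188,144)])); print("tan c",tri([t(119,403),s(112,457),w(493,135)]))
print("strip",[onz(W,p,.027) for p in [(286,254),(526,247),(276,313),(440,308)]])
print("white corners",[onz(W,p,z) for p,z in [((151,147),.0175),((219,124),.0175),((226,145),.0175),((159,168),.0175)]])
print("tan corners",[onz(W,p,.0225) for p in [(456,126),(529,120),(531,148),(457,152)]])
E
python3 -c "
import cv2
i=cv2.imread('pics/w1.png');a=cv2.resize(i[95:215,130:270],None,fx=4,fy=4,interpolation=2);b=cv2.resize(i[95:215,430:560],None,fx=4,fy=4,interpolation=2)
c=cv2.resize(i[215:335,260:450],None,fx=4,fy=4,interpolation=2)
import numpy as np
cv2.imwrite('pics/c3.png',cv2.resize(i[210:340,260:460],None,fx=4,fy=4,interpolation=2))"
```

```text
pulltop (array([0.6068, 0.017 , 0.0606]), [0.0018543994737461303, 0.0006810103605151787, 0.001808875277632286])
white c (array([ 0.4557, -0.2155,  0.0132]), [0.001975467808839577, 0.001031290441307655, 0.003003487568510532])
tan c (array([0.4332, 0.1346, 0.0167]), [0.001121050668480579, 0.001784063822995612, 0.002591732922128158])
strip [array([ 0.5789, -0.0975,  0.027 ]), array([0.56  , 0.1922, 0.027 ]), array([ 0.6584, -0.1093,  0.027 ]), array([0.6443, 0.0981, 0.027 ])]
white corners [array([ 0.458 , -0.2546,  0.0175]), array([ 0.4299, -0.1757,  0.0175]), array([ 0.4528, -0.1685,  0.0175]), array([ 0.4817, -0.2473,  0.0175])]
tan corners [array([0.4228, 0.0906, 0.0225]), array([0.4135, 0.1711, 0.0225]), array([0.4437, 0.179 , 0.0225]), array([0.4511, 0.0955, 0.0225])]
```

View pics/c3.png

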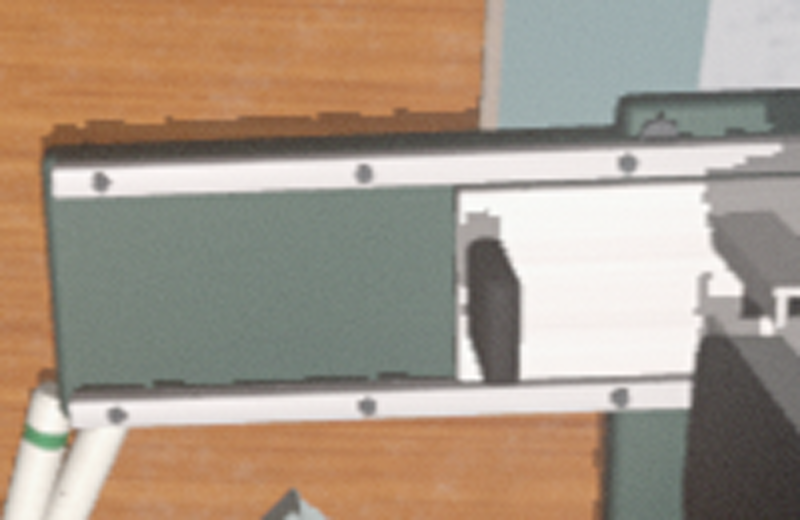

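```bash
python3 - <<'E'
from h import *
f=np.load("w1.npz");W=(f["K"],f["E"])
n=[onz(W,(260+u/4,210+v/4),.027)[:2] for u,v in [(100,182),(364,173),(628,162)]]
m=[onz(W,(260+u/4,210+v/4),.027)[:2] for u,v in [(118,415),(367,405),(620,397)]]
for a in (n,m):
    d=a[2]-a[0]; print(a,np.arctan2(-d[0],d[1]))
E
python3 go.py 0.607 -0.03 0.15 1.607
```

```text
[array([ 0.5809, -0.0987]), array([ 0.5752, -0.0187]), array([0.569, 0.061])] 0.07462890150713405
[array([ 0.6589, -0.0921]), array([ 0.6526, -0.0132]), array([0.6471, 0.0667])] 0.07410402071124052
t 2.45 pos [ 0.4992 -0.0607  0.3205] yawY 1.607 q6 -1.778 | delta tool [-0.1091  0.0267  0.1703] turn -0.0 F [ 0.1609 -0.5778  0.7292] w 1.002 0.0
```

```bash
python3 jog.py '[-0.055,0.0395,0.06,-0.0375,-0.0525,0.042,0.055,0,0,0,0.055,0,0,0,0,0]' 0.5; python3 go.py 0.611 0.018 0.036 1.644;  python3 - <<'E'
from h import *
w=bot.read_camera("wrist");c=cam("wrist");np.savez("w2.npz",K=c[0],E=c[1]);cv2.imwrite("pics/w2.png",w[:,:,::-1])
E
```

```text
time: 2.95
tool_pos: [0.5677, 0.0018, 0.1798]
tcp_rot: [0.118, -3.128, -0.002]
wrist_force: [-0.3, 0.3, 0.6]
width: 0.497
grip_force: 0.0
t 2.95 pos [0.5677 0.0018 0.1798] yawY 1.646 q6 -1.687 | delta tool [-0.0461  0.0126  0.1433] turn 0.002 F [-0.2781  0.2685  0.5864] w 0.497 0.0
```

View pics/w2.png

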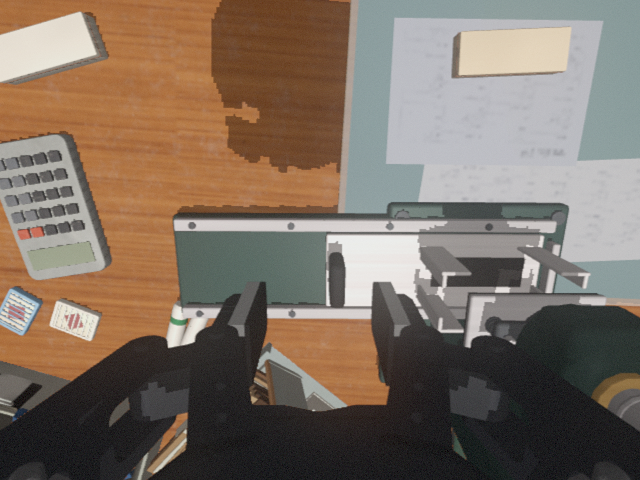

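Rows were capped because the combined norm exceeded 62.5 mm. The pull's top in this view runs from (337,252) to (338,306), centre (337,279).

```bash
python3 - <<'E'
from h import *
f=np.load("w2.npz");W=(f["K"],f["E"]);T,S=cam("top"),cam("scene")
print(tri([(W,(338,279)),(T,(359.75,213)),(S,(382,293.7))]),onz(W,(338,279),.062))
m=[onz(W,p,.027)[:2] for p in [(192,225),(488,227),(200,313),(292,313),(290,226),(390,226)]];print(m,np.arctan2(-(m[1]-m[0])[0],(m[1]-m[0])[1]))
E
python3 jog.py '[-0.046,0.0125,0,0,0,0,0.06,0,0,0,0.06,0,0,0,0.023,0,0,0,0,0]' 0.5; python3 go.py 0.611 0.018 0.036 1.644
```

```text
(array([0.6085, 0.0179, 0.0605]), [0.0012730184248494055, 0.0013555317106779348, 0.0011136960169226252]) [0.6085 0.019  0.062 ]
[array([ 0.5845, -0.1009]), array([0.5681, 0.14  ]), array([ 0.6633, -0.095 ]), array([ 0.6573, -0.0152]), array([ 0.5794, -0.0212]), array([0.5733, 0.0601])] 0.06798789443901042
time: 3.62
tool_pos: [0.6175, 0.0155, 0.0431]
tcp_rot: [0.114, -3.139, -0.0]
wrist_force: [0.7, -0.3, 0.5]
width: 0.502
grip_force: 0.0
t 3.625 pos [0.6175 0.0155 0.0431] yawY 1.644 q6 -1.659 | delta tool [0.0063 0.0029 0.0071] turn -0.0 F [ 0.661  -0.292   0.5057] w 0.502 0.0
```

```bash
python3 jog.py '[0.008,0.003,0.006,0,0,0,0,0,0,0,0,0]' 0.5; python3 jog.py '[0,0,0,0,0,0,0,0,0,0,0,0,0,0,0,0]' 0.0 40; python3 go.py 0.618 -0.112 0.036 1.644
```

```text
time: 4.0
tool_pos: [0.6102, 0.0179, 0.038]
tcp_rot: [-0.114, 3.137, -0.0]
wrist_force: [0.7, 0.7, -0.1]
width: 0.5
grip_force: 0.0
time: 4.5
tool_pos: [0.6096, 0.0179, 0.0368]
tcp_rot: [-0.114, 3.139, 0.0]
wrist_force: [-1.3, 0.7, 4.8]
width: 0.126
grip_force: 41.7
t 4.5 pos [0.6096 0.0179 0.0368] yawY 1.643 q6 -1.655 | delta tool [ 0.001  -0.1301  0.0008] turn -0.001 F [-1.3298  0.7061  4.8293] w 0.126 41.7
```

```bash
python3 jog.py '[0,-0.02,0,0,0,-0.03,0,0,0,-0.03,0,0,0,-0.03,0,0,0,-0.018,0,0]'; python3 jog.py '[0,-0.003,0,0,0,-0.002,0,0,0,0,0,0,0,0,0,0]';python3 go.py 0.618 -0.112 0.036 1.644
```

```text
time: 5.12
tool_pos: [0.6186, -0.1107, 0.0368]
tcp_rot: [-0.112, 3.139, 0.001]
wrist_force: [-1.3, 10.1, 3.6]
width: 0.132
grip_force: 42.2
time: 5.62
tool_pos: [0.6186, -0.1105, 0.0368]
tcp_rot: [0.113, -3.139, -0.009]
wrist_force: [-2.1, 15.6, 9.7]
width: 0.13
grip_force: 43.4
t 5.625 pos [ 0.6186 -0.1105  0.0368] yawY 1.643 q6 -1.866 | delta tool [ 0.0007 -0.0014  0.0008] turn -0.001 F [-2.1257 15.6487  9.6721] w 0.13 43.4
```

The tray is at its outer stop. I'll release, rise and look at the bed.

```bash
python3 jog.py '[0,0.004,0,0,0,0,0,0,0,0,-0.06,0,0.0,0,-0.06,0,0.04,0.04,0,0]' 0.5; python3 jog.py '[0.04,0.04,0,0,0.0,0.04,-0.04,0,0,0,0,0,0,0,0,0]';python3 go.py 0.61 0.007 0.2 1.644
python3 - <<'E'
from h import *
w=bot.read_camera("wrist");c=cam("wrist");np.savez("w3.npz",K=c[0],E=c[1]);cv2.imwrite("pics/w3.png",w[:,:,::-1])
for n in("top","scene"): cv2.imwrite(f"pics/{n}3.png",bot.read_camera(n)[:,:,::-1])
E
```

```text
time: 6.25
tool_pos: [0.5829, -0.0768, 0.1639]
tcp_rot: [-0.109, 3.124, -0.007]
wrist_force: [-0.3, 0.8, -0.4]
width: 0.496
grip_force: 0.0
time: 6.75
tool_pos: [0.5305, 0.0025, 0.1964]
tcp_rot: [-0.115, 3.139, -0.001]
wrist_force: [-0.4, 0.6, -1.0]
width: 0.504
grip_force: 0.0
t 6.75 pos [0.5305 0.0025 0.1964] yawY 1.644 q6 -1.685 | delta tool [-0.0796 -0.0014 -0.0035] turn -0.0 F [-0.3962  0.596  -1.0014] w 0.504 0.0
```

View pics/w3.png

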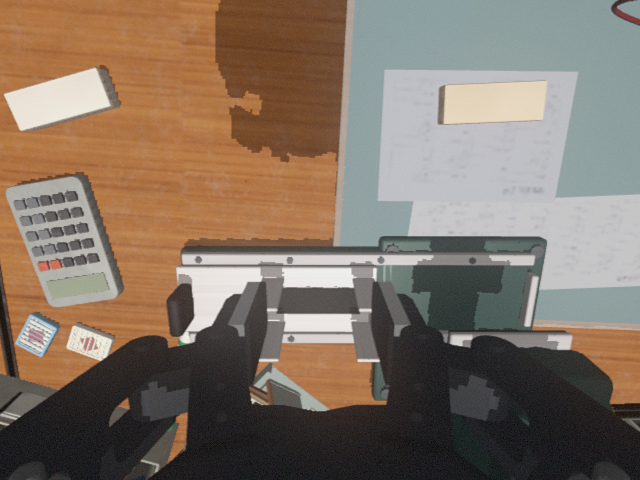

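The bed strip is centred at about (319,300) in this view. The tan carton's top face runs (447,88)-(546,81)-(546,120)-(445,124), and the white's runs (7,97)-(100,70)-(109,98)-(21,130).

Run:
```python
import cv2,numpy as np
i=cv2.imread('pics/w3.png')
a=cv2.resize(i[65:140,430:560],None,fx=3,fy=3,interpolation=2);b=cv2.resize(i[60:135,0:130],None,fx=3,fy=3,interpolation=2)
c=cv2.resize(i[235:365,165:425],None,fx=3,fy=3,interpolation=2); d=np.zeros((225,10,3),np.uint8)
o=np.hstack([a,d,b]);o=o[:, :780]; print(o.shape,c.shape)
n=np.zeros((225+390,790,3),np.uint8); n[:225,:o.shape[1]]=o; n[225:,:780]=c; cv2.imwrite('pics/c4.png',n[:600])
```

```text
(225, 780, 3) (390, 780, 3)
```

View pics/c4.png

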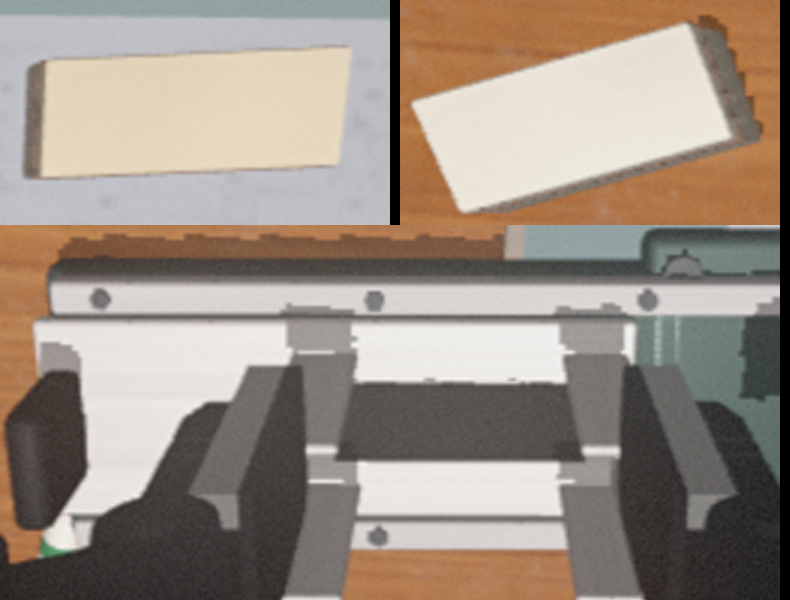

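Run:
```python
from h import *
f=np.load("w3.npz");W=(f["K"],f["E"]);T,S=cam("top"),cam("scene")
def rect(P,z):
    q=np.array([onz(W,p,z)[:2] for p in P]); r=cv2.minAreaRect((q*1000).astype(np.float32)); c=q.mean(0)
    d=(q[1]-q[0]+q[2]-q[3])/2; e=(q[3]-q[0]+q[2]-q[1])/2
    print(c,"len",np.linalg.norm(d),"wid",np.linalg.norm(e),"yaw of length",np.arctan2(d[1],d[0])); return c
tan=[(430+x/3,65+y/3) for x,y in [(46,60),(350,47),(338,164),(40,178)]]
wh=[((x-400)/3,60+y/3) for x,y in [(413,102),(693,22),(733,138),(462,213)]]
rect(tan,.0225);rect(wh,.0175)
B=[(165+x/3,235+(y-225)/3) for x,y in [(355,383),(565,383),(578,460),(340,460),(357,490),(562,490)]]
for p in B: print(onz(W,p,.027))
print("scr",[onz(W,(165+x/3,235+(y-225)/3),.027) for x,y in [(100,299),(375,300),(648,299),(377,536)]])
T3=cv2.imread("pics/top3.png"); cv2.imwrite("pics/c5.png",cv2.resize(T3[180:240,290:420],None,fx=6,fy=6,interpolation=2))
# tan height check, corner from scene & top
print(tri([(W,tan[2]),(T,(290+172/4,170+381/4))]),tri([(W,tan[0]),(T,(290+174/4,170+424/4))]))
```

```text
[0.4324 0.1345] len 0.07882909722525672 wid 0.029300242713125643 yaw of length 1.6859849119055146
[ 0.4552 -0.2123] len 0.07968892035841221 wid 0.02937423627661104 yaw of length 1.891044722029282
[ 0.6005 -0.024   0.027 ]
[0.596  0.0382 0.027 ]
[0.6208 0.0445 0.027 ]
[ 0.6261 -0.0273  0.027 ]
[ 0.6358 -0.0217  0.027 ]
[0.6313 0.0407 0.027 ]
scr [array([ 0.5795, -0.0991,  0.027 ]), array([ 0.574 , -0.0194,  0.027 ]), array([0.568 , 0.0596, 0.027 ]), array([ 0.6512, -0.0148,  0.027 ])]
(array([0.4425, 0.1001, 0.151 ]), [0.007947240769930223, 0.007947240769930279]) (array([0.4205, 0.0936, 0.0195]), [0.0018181122022560528, 0.0018181122022561612])
```

View pics/c5.png

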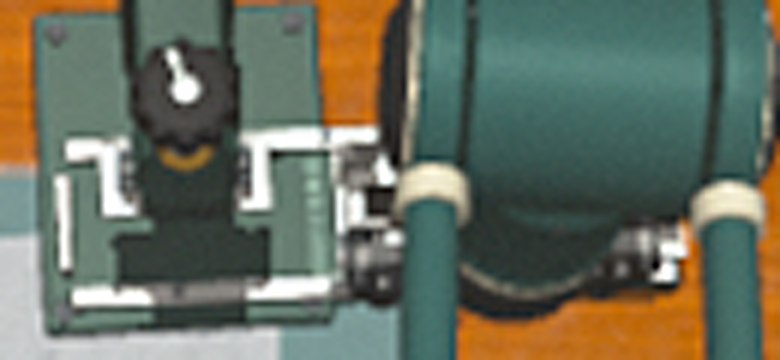

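```bash
python3 jog.py '[0.029,0.046,0,0,0.029,0.046,0,0,0.029,0.046,0,0,0,0,0.02,0.17,0,0,0.02,0.17]' 0.8; python3 jog.py '[0,0,0.02,0.17,0,0,0.02,0.17,0,0,0,0.17,0,0,0,0.17,0,0,0,0.17]'; python3 jog.py '[0,0,0,0.17,0,0,0,0.17,0,0,0,0,0,0,0,0]'; python3 go.py 0.4324 0.1345 0.008 0.115
```

```text
time: 7.52
tool_pos: [0.4331, 0.1344, 0.1554]
tcp_rot: [-0.426, -3.112, 0.0]
wrist_force: [-0.5, 0.2, -0.4]
width: 0.799
grip_force: 0.0
time: 8.15
tool_pos: [0.4331, 0.1335, 0.1152]
tcp_rot: [-1.674, -2.657, 0.003]
wrist_force: [-0.1, -0.5, -0.3]
width: 0.802
grip_force: 0.0
time: 8.65
tool_pos: [0.4332, 0.1339, 0.1158]
tcp_rot: [-2.089, -2.346, 0.001]
wrist_force: [0.5, -0.2, -0.1]
width: 0.798
grip_force: 0.0
t 8.65 pos [0.4332 0.1339 0.1158] yawY 0.115 q6 0.129 | delta tool [ 0.0007 -0.0006  0.1078] turn 0.0 F [ 0.5266 -0.1982 -0.1068] w 0.798 0.0
```

```bash
cat > find.py <<'E'
# find.py cam ztop x y : bright low-texture blob whose world centre is nearest (x,y)
import sys
from h import *
n=sys.argv[1]; z,x,y=map(float,sys.argv[2:5]); im=bot.read_camera(n); c=cam(n)
cv2.imwrite(f"pics/f_{bot.read_state()['time']:.2f}_{n}.png",im[:,:,::-1])
hsv=cv2.cvtColor(im,cv2.COLOR_RGB2HSV)
for nm,m in (("tan",cv2.inRange(hsv,(12,40,185),(32,120,255))),("white",cv2.inRange(hsv,(10,0,200),(60,39,255)))):
    k,_=cv2.findContours(cv2.morphologyEx(m,cv2.MORPH_OPEN,np.ones((3,3))),cv2.RETR_EXTERNAL,cv2.CHAIN_APPROX_NONE)
    for q in k:
        if cv2.contourArea(q)<150: continue
        w=np.array([onz(c,p[0],z)[:2] for p in q]); (a,b),(s,t),g=cv2.minAreaRect((w*1000).astype(np.float32))
        g=np.deg2rad(g+(90 if t>s else 0))
        if np.hypot(a/1000-x,b/1000-y)<.15: print(nm,"c",round(a,1),round(b,1),"size",round(s,1),round(t,1),"yawlen",round(g%np.pi,3),"px",q.mean(0)[0])
E
python3 find.py wrist 0.0225 0.4324 0.1345; python3 find.py top 0.0175 0.455 -0.2123
```

```text
tan c 435.9 108.0 size 28.8 21.5 yawlen 0.116 px [320.     276.0725]
tan c 429.9 158.6 size 29.2 32.6 yawlen 1.686 px [321.6415 196.717 ]
white c 456.3 -215.0 size 25.9 76.4 yawlen 1.89 px [434.2373 266.0339]
```

```bash
python3 jog.py '[0,0,0.05,0,0,0,0.04,0,0,0,0.018,0,0,0,0,0,0,0,0,0]' 0.8; python3 jog.py '[0,0,0,0,0,0,0,0,0,0,0,0,0,0,0,0]' 0.0 35; python3 go.py 0.4324 0.1345 0.008 0.115
```

```text
time: 9.38
tool_pos: [0.4341, 0.1346, 0.0091]
tcp_rot: [2.091, 2.344, 0.002]
wrist_force: [0.4, -0.0, -0.4]
width: 0.801
grip_force: 0.0
time: 9.88
tool_pos: [0.4343, 0.1346, 0.0093]
tcp_rot: [2.091, 2.343, 0.003]
wrist_force: [-1.0, -0.2, 6.7]
width: 0.339
grip_force: 36.2
t 9.875 pos [0.4343 0.1346 0.0093] yawY 0.114 q6 0.132 | delta tool [ 0.0001 -0.0019  0.0013] turn -0.001 F [-1.0386 -0.239   6.6723] w 0.339 36.2
```

```bash
python3 jog.py '[0,0,-0.03,0,0,0,-0.05,0,0,0,-0.04,0.042,-0.045,0,0,0,0,0,0,0]' 0.0 50;  python3 go.py 0.611 0.008 0.13 0.072
```

```text
time: 10.5
tool_pos: [0.4365, 0.0878, 0.1288]
tcp_rot: [2.143, 2.296, 0.0]
wrist_force: [0.7, 0.4, -2.0]
width: 0.331
grip_force: 49.9
t 10.5 pos [0.4365 0.0878 0.1288] yawY 0.069 q6 0.075 | delta tool [-0.0916  0.1686 -0.001 ] turn -0.003 F [ 0.6777  0.377  -2.0156] w 0.331 49.9
```

```bash
python3 jog.py '[-0.046,0,0,0,-0.046,0,0,0,0,0.055,0,0,0,0.055,0,0,0,0.055,0,-0.003]'; python3 jog.py '[0,0.003,0,0,0,0,0,0]';  python3 go.py 0.611 0.008 0.0325 0.072; python3 find.py wrist 0.13 0.611 0.008;python3 - <<'E'
from h import *
import glob
i=cv2.imread(sorted(glob.glob("pics/f_1*_wrist.png"))[-1]);cv2.imwrite("pics/v12.png",i)
E
```

```text
time: 11.12
tool_pos: [0.6085, 0.01, 0.1271]
tcp_rot: [-2.137, -2.301, 0.001]
wrist_force: [0.1, -0.0, 0.6]
width: 0.336
grip_force: 49.9
time: 11.38
tool_pos: [0.6093, 0.0103, 0.1268]
tcp_rot: [-2.135, -2.301, 0.003]
wrist_force: [-0.1, -0.1, -1.3]
width: 0.336
grip_force: 50.0
t 11.375 pos [0.6093 0.0103 0.1268] yawY 0.075 q6 -0.099 | delta tool [-0.0024  0.0018  0.0943] turn 0.003 F [-0.0892 -0.0551 -1.2605] w 0.336 50.0
tan c 611.0 -22.6 size 31.0 26.3 yawlen 0.078 px [327.906  382.3162]
tan c 606.5 34.5 size 31.3 28.8 yawlen 0.074 px [328.9306 238.    ]
white c 724.1 38.7 size 15.9 3.7 yawlen 0.91 px [623.2593 259.2963]
white c 624.0 37.9 size 4.3 27.0 yawlen 1.657 px [364.7374 245.4693]
white c 704.8 51.0 size 31.4 2.2 yawlen 0.909 px [581.7589 224.2837]
white c 706.5 48.9 size 39.0 20.6 yawlen 0.908 px [580.6877 215.487 ]
white c 608.1 64.0 size 11.3 7.3 yawlen 0.075 px [326.5615 169.6846]
white c 615.9 101.5 size 7.9 6.6 yawlen 1.543 px [362.3621  62.2845]
```

View pics/v12.png

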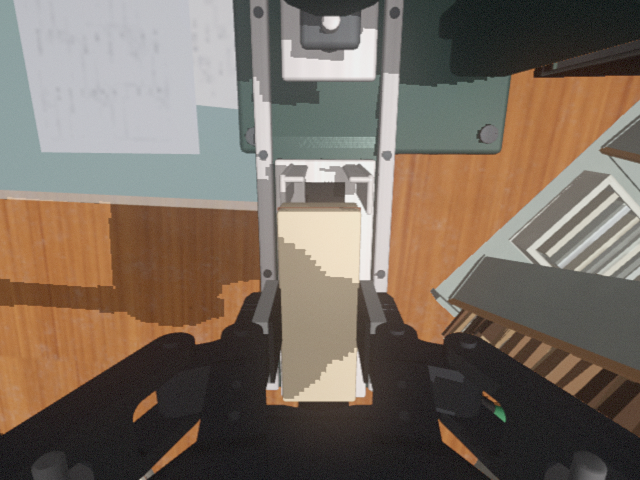

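The carton is held squarely at (319,300), above the bed and guides, with the strip screws at u=265 and 383. I'll correct by about 2 mm and then descend.

```bash
python3 jog.py '[-0.0029,0.002,0.02,0.003,0,0,0,0,0,0,0,0]'; python3 go.py 0.6112 0.0075 0.0325 0.072;python3 jog.py '[0,0,0.02,0,0,0,0.02,0,0,0,0.01,0,0,0,0,0,0,0,0,0]'; python3 go.py 0.6112 0.0075 0.0325 0.072
```

```text
time: 11.8
tool_pos: [0.6118, 0.0069, 0.1078]
tcp_rot: [-2.14, -2.298, 0.001]
wrist_force: [-0.5, 0.8, -1.3]
width: 0.338
grip_force: 50.0
t 11.8 pos [0.6118 0.0069 0.1078] yawY 0.071 q6 -0.101 | delta tool [ 0.0007 -0.0005  0.0753] turn -0.001 F [-0.5442  0.7557 -1.3347] w 0.338 50.0
time: 12.42
tool_pos: [0.6132, 0.007, 0.0584]
tcp_rot: [2.14, 2.299, 0.001]
wrist_force: [0.3, -0.2, -1.2]
width: 0.335
grip_force: 50.0
t 12.425 pos [0.6132 0.007  0.0584] yawY 0.072 q6 -0.101 | delta tool [ 0.0007 -0.002   0.0259] turn -0.0 F [ 0.3234 -0.1828 -1.2059] w 0.335 50.0
```

```bash
python3 jog.py '[0,-0.0015,0.014,0,0,0,0.008,0,0,0,0.003,0,0,0,0,0,0,0,0,0]'; python3 go.py 0.6112 0.0075 0.0325 0.072
```

```text
time: 13.05
tool_pos: [0.6116, 0.0068, 0.0336]
tcp_rot: [2.14, 2.299, 0.001]
wrist_force: [0.6, 0.0, -1.2]
width: 0.338
grip_force: 50.0
t 13.05 pos [0.6116 0.0068 0.0336] yawY 0.071 q6 -0.101 | delta tool [ 0.0007 -0.0004  0.0011] turn -0.001 F [ 0.5881  0.0432 -1.2051] w 0.338 50.0
```

```bash
python3 jog.py '[0,0,0.0015,0,0,0,0.001,0,0,0,0,0]'; python3 jog.py '[0,0,0,0,0,0,0,0,0,0,0,0]' 0.5; python3 jog.py '[0,0,-0.04,0,0,0,-0.055,0,0,0,-0.03,0,0,0,0,0]'; python3 find.py wrist 0.0445 0.611 0.008; python3 find.py scene 0.0175 0.455 -0.2123;  python3 go.py 0.6112 0.0075 0.0325 0.072
```

```text
time: 13.42
tool_pos: [0.6116, 0.0069, 0.0315]
tcp_rot: [2.14, 2.299, 0.001]
wrist_force: [-1.5, -1.7, 3.7]
width: 0.334
grip_force: 50.5
time: 13.8
tool_pos: [0.6112, 0.0068, 0.0306]
tcp_rot: [-2.141, -2.299, 0.0]
wrist_force: [0.3, -0.7, -0.1]
width: 0.497
grip_force: 0.0
time: 14.3
tool_pos: [0.6139, 0.0068, 0.1596]
tcp_rot: [2.137, 2.295, 0.007]
wrist_force: [0.4, 0.2, -0.0]
width: 0.502
grip_force: 0.0
tan c 611.0 -19.6 size 28.8 19.8 yawlen 0.071 px [314.2756 265.3071]
tan c 606.9 30.7 size 28.9 34.4 yawlen 1.642 px [314.3407 194.7527]
white c 631.2 13.6 size 15.6 58.6 yawlen 1.655 px [347.9151 220.0618]
white c 606.9 55.2 size 20.5 10.4 yawlen 0.072 px [316.2407 157.9815]
white c 452.9 -214.6 size 33.6 80.2 yawlen 1.873 px [405.1959 397.9175]
t 14.4 pos [0.6109 0.0069 0.1552] yawY 0.072 q6 -0.101 | delta tool [0.0006 0.0004 0.1227] turn -0.0 F [-0.2269 -0.0686 -1.3494] w 0.498 0.0
```

```bash
python3 jog.py '[-0.042,-0.034,0,0,-0.042,-0.034,0,0,-0.042,-0.034,0,0,-0.042,-0.034,0,0,-0.042,-0.034,0,0]' 0.8; python3 jog.py '[0,0,0,-0.125,0,0,0,-0.122,0,0,0,0,0,0,0,0]';  python3 find.py wrist 0.0175 0.4555 -0.213; python3 go.py 0.4555 -0.213 0.004 0.319
```

```text
time: 15.02
tool_pos: [0.4541, -0.2152, 0.1532]
tcp_rot: [-2.137, -2.297, 0.002]
wrist_force: [0.4, -0.4, -0.5]
width: 0.798
grip_force: 0.0
time: 15.52
tool_pos: [0.456, -0.2142, 0.1544]
tcp_rot: [-1.842, -2.542, 0.001]
wrist_force: [0.2, -0.0, 0.2]
width: 0.799
grip_force: 0.0
white c 463.0 -235.3 size 29.0 32.7 yawlen 1.889 px [319.6443 249.8054]
white c 447.0 -186.8 size 29.1 21.5 yawlen 0.318 px [319.7846 182.7231]
t 15.575 pos [ 0.4562 -0.2143  0.1547] yawY 0.317 q6 -0.806 | delta tool [ 0.0012 -0.0001  0.1507] turn -0.002 F [-0.1793  0.0132 -0.355 ] w 0.801 0.0
```

```bash
python3 jog.py '[0,0,0.05,-0.002,0,0,0.05,0,0,0,0.03,0,0,0,0.02,0,0,0,0,0]' 0.8;python3 go.py 0.4557 -0.2137 0.0043 0.319; python3 jog.py '[0,0,0,0,0,0,0,0,0,0,0,0,0,0,0,0]' 0.0 50; python3 go.py 0.4557 -0.2137 0.0043 0.319
```

```text
time: 16.2
tool_pos: [0.455, -0.2135, 0.0038]
tcp_rot: [-1.836, -2.543, 0.001]
wrist_force: [-0.0, -0.1, 0.3]
width: 0.799
grip_force: 0.0
t 16.2 pos [ 0.455  -0.2135  0.0038] yawY 0.32 q6 -0.808 | delta tool [-0.0004  0.0006 -0.0005] turn 0.001 F [-0.0302 -0.1184  0.2971] w 0.799 0.0
time: 16.7
tool_pos: [0.4581, -0.2155, 0.0073]
tcp_rot: [1.837, 2.545, 0.001]
wrist_force: [-0.1, 0.2, 5.6]
width: 0.332
grip_force: 50.1
t 16.7 pos [ 0.4581 -0.2155  0.0073] yawY 0.32 q6 -0.809 | delta tool [ 0.0024 -0.0017  0.003 ] turn 0.001 F [-0.109   0.1508  5.6241] w 0.332 50.1
```

```bash
python3 jog.py '[0,0,-0.03,0,0,0,-0.05,0,0,0,-0.055,0,0,0,-0.01,0.125,0,0,0,0.122]'; python3 jog.py '[0,0,0,0,0,0,0,0]'; python3 go.py 0.611 -0.02 0.15 0.072
```

```text
time: 17.32
tool_pos: [0.4577, -0.2153, 0.153]
tcp_rot: [2.14, 2.294, 0.002]
wrist_force: [-0.8, 0.3, -1.0]
width: 0.337
grip_force: 49.8
time: 17.58
tool_pos: [0.4563, -0.2145, 0.1503]
tcp_rot: [-2.136, -2.303, 0.0]
wrist_force: [-0.4, 0.4, -1.0]
width: 0.334
grip_force: 49.8
t 17.575 pos [ 0.4563 -0.2145  0.1503] yawY 0.075 q6 -0.564 | delta tool [0.1823 0.169  0.0002] turn 0.003 F [-0.3667  0.3595 -1.0146] w 0.334 49.8
```

```bash
python3 jog.py '[0.042,0.034,0,0,0.042,0.034,0,0,0.042,0.034,0,0,0.042,0.034,0,0,0.041,0.034,0,0.003]'; python3 jog.py '[0,0,0,0,0,0,0,0]'; python3 find.py wrist 0.16 0.611 0.008;python3 go.py 0.611 0.007 0.052 0.072
```

```text
time: 18.2
tool_pos: [0.6115, 0.0078, 0.1501]
tcp_rot: [-2.139, -2.3, 0.001]
wrist_force: [0.6, -0.6, -0.3]
width: 0.335
grip_force: 49.8
time: 18.45
tool_pos: [0.6101, 0.0061, 0.1498]
tcp_rot: [-2.139, -2.299, 0.003]
wrist_force: [-0.2, -0.2, -1.7]
width: 0.332
grip_force: 49.9
tan c 606.7 55.1 size 15.4 9.1 yawlen 0.072 px [321.2071 184.6571]
white c 613.8 -19.7 size 25.7 22.5 yawlen 0.074 px [330.722  375.9415]
white c 710.2 42.9 size 13.2 2.6 yawlen 0.996 px [602.9853 238.5294]
white c 608.5 37.5 size 31.5 36.9 yawlen 1.64 px [333.3459 230.2632]
white c 692.0 52.4 size 27.0 1.8 yawlen 0.907 px [560.2403 209.2791]
white c 699.5 45.6 size 33.8 33.3 yawlen 0.906 px [573.4393 203.2131]
white c 607.0 63.8 size 11.2 5.2 yawlen 0.112 px [322.127  159.5476]
t 18.5 pos [0.61   0.0056 0.15  ] yawY 0.071 q6 -0.102 | delta tool [0.0014 0.0013 0.098 ] turn -0.001 F [ 0.8215  0.2351 -0.027 ] w 0.337 49.9
```

```bash
python3 jog.py '[0,0.0015,0.03,0,0,0,0.025,0,0,0,0.015,0,0,0,0,0,0,0,0,0]'; python3 go.py 0.6112 0.006 0.052 0.072
```

```text
time: 19.12
tool_pos: [0.6131, 0.0058, 0.0818]
tcp_rot: [2.141, 2.297, 0.002]
wrist_force: [-0.4, -0.2, -0.6]
width: 0.333
grip_force: 49.9
t 19.125 pos [0.6131 0.0058 0.0818] yawY 0.07 q6 -0.101 | delta tool [ 0.0003 -0.0019  0.0298] turn -0.002 F [-0.446  -0.1811 -0.5931] w 0.333 49.9
```

```bash
python3 jog.py '[0,-0.0015,0.015,0,0,0,0.01,0,0,0,0.003,0,0,0,0,0,0,0,0,0]'; python3 go.py 0.6112 0.006 0.05 0.072
```

```text
time: 19.75
tool_pos: [0.6112, 0.0062, 0.0529]
tcp_rot: [2.141, 2.298, 0.0]
wrist_force: [-0.4, -0.4, -0.9]
width: 0.338
grip_force: 49.9
t 19.75 pos [0.6112 0.0062 0.0529] yawY 0.071 q6 -0.101 | delta tool [-0.0002 -0.      0.0029] turn -0.001 F [-0.3736 -0.3625 -0.8798] w 0.338 49.9
```

```bash
python3 jog.py '[0,0,0.0015,0,0,0,0.0015,0,0,0,0,0]'; python3 jog.py '[0,0,0.0015,0,0,0,0,0]'
```

```text
time: 20.12
tool_pos: [0.6114, 0.0062, 0.0515]
tcp_rot: [2.141, 2.298, 0.001]
wrist_force: [-3.7, -0.4, 8.3]
width: 0.333
grip_force: 50.9
time: 20.38
tool_pos: [0.6114, 0.0062, 0.0515]
tcp_rot: [2.141, 2.298, 0.001]
wrist_force: [-6.8, -0.4, 15.8]
width: 0.332
grip_force: 51.8
```

```bash
python3 jog.py '[0,0,-0.0015,0,0,0,0,0]'; python3 jog.py '[0,0,0,0,0,0,0,0,0,0,0,0]' 0.5; python3 jog.py '[0,0,-0.04,0,0,0,-0.055,0,0,0,-0.03,0,0,0,0,0]'; python3 find.py wrist 0.062 0.611 0.008;  python3 go.py 0.6112 0.0075 0.0325 1.644; cp pics/f_2*_wrist.png pics/v13.png
```

```text
time: 20.62
tool_pos: [0.6115, 0.0062, 0.0515]
tcp_rot: [2.141, 2.298, 0.001]
wrist_force: [-3.5, 0.4, 9.6]
width: 0.33
grip_force: 51.0
time: 21.0
tool_pos: [0.6107, 0.0062, 0.0493]
tcp_rot: [-2.141, -2.298, 0.001]
wrist_force: [0.1, 0.5, 0.6]
width: 0.502
grip_force: 0.0
time: 21.5
tool_pos: [0.6134, 0.0061, 0.1784]
tcp_rot: [2.138, 2.295, 0.007]
wrist_force: [-0.1, 0.5, -0.6]
width: 0.501
grip_force: 0.0
white c 610.4 -19.3 size 28.9 24.5 yawlen 0.082 px [315.3824 263.9044]
white c 754.7 36.3 size 46.8 3.0 yawlen 0.91 px [529.7739 201.1652]
white c 614.5 25.0 size 43.0 70.6 yawlen 1.635 px [335.1791 200.1043]
white c 608.0 56.5 size 17.3 9.1 yawlen 0.071 px [317.9596 155.3737]
t 21.55 pos [0.6118 0.0061 0.1759] yawY 0.07 q6 -0.101 | delta tool [ 0.0014 -0.0008  0.1434] turn 1.568 F [-0.5405 -0.2585 -0.8724] w 0.497 0.0
```

View pics/v13.png

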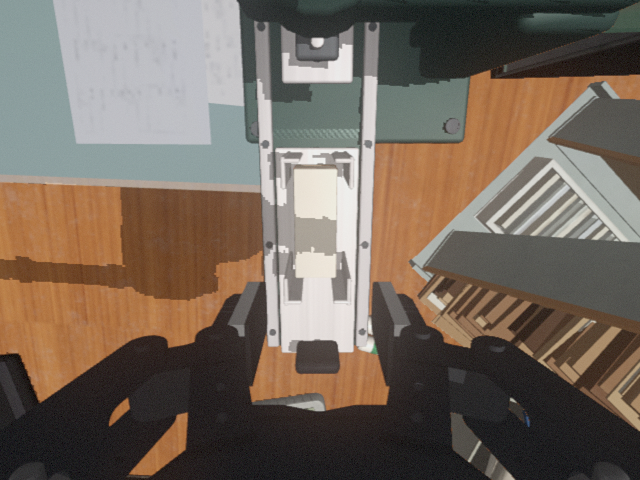

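The stack is centred between the corner guides, at about (316,220). I'll pinch the pull at (318,355) across its width, keeping this yaw, and push it home.

```bash
python3 jog.py '[-0.058,-0.001,0,0,-0.058,-0.002,0,0,0,0,0.05,0,0,0,0.05,0,0,0,0,0]' 0.75; python3 go.py 0.6172 -0.1105 0.036 0.072
```

```text
time: 22.18
tool_pos: [0.6095, -0.1087, 0.0672]
tcp_rot: [-2.134, -2.288, 0.012]
wrist_force: [0.1, 0.8, 0.1]
width: 0.749
grip_force: 0.0
t 22.175 pos [ 0.6095 -0.1087  0.0672] yawY 0.07 q6 -0.287 | delta tool [-0.0025  0.008   0.0311] turn -0.002 F [0.0825 0.7913 0.0872] w 0.749 0.0
```

```bash
python3 jog.py '[0,0,0,0,0,0,0,0]'; python3 go.py 0.6172 -0.1105 0.036 0.072
```

```text
time: 22.42
tool_pos: [0.6181, -0.1099, 0.0773]
tcp_rot: [2.139, 2.296, 0.003]
wrist_force: [0.5, 1.3, 0.6]
width: 0.748
grip_force: 0.0
t 22.425 pos [ 0.6181 -0.1099  0.0773] yawY 0.071 q6 -0.287 | delta tool [-0.0005 -0.0011  0.0413] turn -0.001 F [0.4971 1.2915 0.5951] w 0.748 0.0
```

```bash
python3 jog.py '[0,0,0.025,0,0,0,0.015,0,0,0,0,0,0,0,0,0]'; python3 jog.py '[0,0,0,0,0,0,0,0,0,0,0,0,0,0,0,0]' 0.0 40; python3 go.py 0.608 0.02 0.036 0.072
```

```text
time: 22.92
tool_pos: [0.6168, -0.1098, 0.0357]
tcp_rot: [2.141, 2.298, 0.001]
wrist_force: [0.9, -1.1, 0.4]
width: 0.751
grip_force: 0.0
time: 23.42
tool_pos: [0.6211, -0.1097, 0.037]
tcp_rot: [2.137, 2.292, 0.01]
wrist_force: [10.7, 2.2, -2.8]
width: 0.406
grip_force: 42.5
t 23.425 pos [ 0.6211 -0.1097  0.037 ] yawY 0.07 q6 -0.287 | delta tool [ 0.1303 -0.0039  0.0008] turn -0.002 F [10.7332  2.2469 -2.8131] w 0.406 42.5
```

```bash
python3 jog.py '[0.003,0.003,0,0,0.007,0,0,0,0.012,0,0,0,0.016,0,0,0,0.018,0,0,0]'; python3 jog.py '[0.018,0,0,0,0.018,0,0,0,0.015,0,0,0,0.010,0,0,0,0.006,0,0,0]'; python3 go.py 0.608 0.02 0.036 0.072;  python3 jog.py '[0.004,0,0,0,0.003,0,0,0,0.002,0,0,0,0,0,0,0,0,0,0,0]';python3 go.py 0.608 0.02 0.036 0.072
```

```text
time: 24.05
tool_pos: [0.6172, -0.0542, 0.037]
tcp_rot: [2.139, 2.295, 0.003]
wrist_force: [0.9, -2.3, 5.2]
width: 0.407
grip_force: 43.4
time: 24.68
tool_pos: [0.6124, 0.0134, 0.0369]
tcp_rot: [2.139, 2.296, 0.004]
wrist_force: [0.8, -1.4, 5.6]
width: 0.409
grip_force: 43.5
t 24.675 pos [0.6124 0.0134 0.0369] yawY 0.071 q6 -0.089 | delta tool [ 0.0069 -0.004   0.0009] turn -0.001 F [ 0.761  -1.41    5.5676] w 0.409 43.5
time: 25.3
tool_pos: [0.612, 0.0201, 0.0369]
tcp_rot: [2.137, 2.295, 0.001]
wrist_force: [0.9, -6.9, 6.3]
width: 0.416
grip_force: 43.5
t 25.3 pos [0.612  0.0201 0.0369] yawY 0.071 q6 -0.075 | delta tool [ 0.0002 -0.004   0.0009] turn -0.001 F [ 0.9176 -6.8558  6.267 ] w 0.416 43.5
```

```bash
python3 jog.py '[0.003,0,0,0,0,0,0,0]'; python3 jog.py '[-0.003,0,0,0,0,0,0,0,0,0,0,0]' 0.75;  python3 jog.py '[0,0,-0.04,0,-0.03,0,-0.05,0,-0.03,0,-0.05,0,0,0,0,0]'
python3 - <<'E'
from h import *
for n in("top","scene","wrist"): cv2.imwrite(f"pics/h_{n}.png",bot.read_camera(n)[:,:,::-1])
c=cam("wrist");np.savez("w5.npz",K=c[0],E=c[1])
t=cv2.imread("pics/h_top.png");s=cv2.imread("pics/h_scene.png")
a=cv2.resize(s[185:345,310:450],None,fx=3.75,fy=3.75,interpolation=2); cv2.imwrite("pics/v14.png",a); print(a.shape)
E
python3 go.py 0.602 0.137 0.3 0.072
```

```text
time: 25.55
tool_pos: [0.612, 0.0201, 0.0369]
tcp_rot: [2.134, 2.294, -0.003]
wrist_force: [0.9, -17.5, 5.7]
width: 0.409
grip_force: 43.4
time: 25.92
tool_pos: [0.6093, 0.0226, 0.0345]
tcp_rot: [-2.141, -2.298, 0.0]
wrist_force: [0.2, -0.8, 0.0]
width: 0.749
grip_force: 0.0
time: 26.42
tool_pos: [0.618, -0.0393, 0.1809]
tcp_rot: [2.137, 2.29, 0.01]
wrist_force: [-0.6, -0.1, 0.2]
width: 0.745
grip_force: 0.0
(600, 525, 3)
t 26.575 pos [ 0.6131 -0.0371  0.1736] yawY 0.071 q6 -0.172 | delta tool [ 0.1745  0.001  -0.1262] turn -0.001 F [ 0.2525 -0.2601 -0.6559] w 0.749 0.0
```

View pics/v14.png

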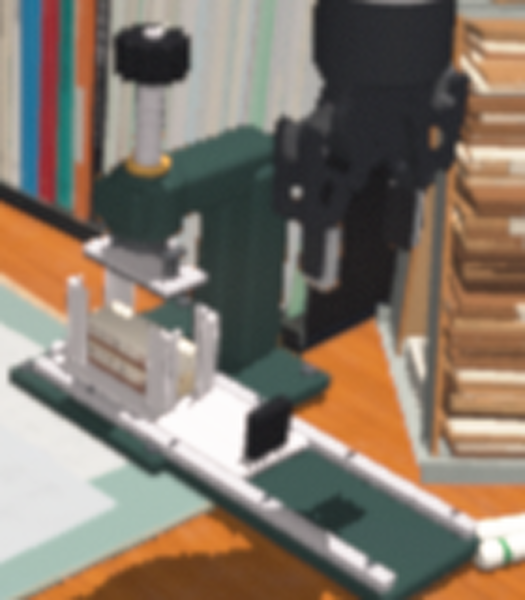

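At the stop, the push force rose to 17.5 N. The crop shows the tray home, the stack inside the guides, and the plate's lower corners at about (84,247), (180,300) and (207,277). I'll fit the plate height from these and check the method on the guide tops, which should be 0.087.

Run:
```python
from h import *
from scipy.optimize import least_squares
S=cam("scene");px=lambda x,y:np.array([310+x/3.75,185+y/3.75])
th=.072;A=np.array([.6035,.137]);Rm=np.array([[np.cos(th),-np.sin(th)],[np.sin(th),np.cos(th)]])
def P(x,y,z,o=(0,0)): return np.r_[A+o+Rm@[x,y],z]
def fit(pts):
    f=lambda p:np.concatenate([proj(S,P(x,y,p[2],p[:2]))-px(*q) for (x,y),q in pts])
    r=least_squares(f,[0,0,.1]); return r.x,np.abs(r.fun).max()
print("plate",fit([((-.018,.041),(84,247)),((-.018,-.041),(180,300)),((.018,-.041),(207,277))]))
print("pull top",fit([((-.018,-.124),(246,415)),((.018,-.112),(293,402)),((-.018,-.112),(246,410))]))
# single-dof z with fixed x,y (offset 0)
for nm,xy,q in [("plate",(-.018,.041),(84,247)),("plate",(-.018,-.041),(180,300)),("plate",(.018,-.041),(207,277)),("way end near",(-.044,-.255),(392,588)),("way end far",(.044,-.255),(478,540)),("guide top -x-y",(-.021,-.046),(160,333)),("guide +x-y",(.021,-.046),(207,308)),("guide -x+y",(-.021,.046),(75,278))]:
    zs=np.linspace(0,.3,601); e=[np.linalg.norm(proj(S,P(*xy,z))-px(*q)) for z in zs]; k=np.argmin(e); print(nm,zs[k],round(e[k],2))
# knob centre from wrist / top
print([proj(S,P(0,0,z)) for z in (.27,.242)],proj(cam("top"),P(0,0,.27)))
```

```text
plate (array([-0.0092, -0.0149,  0.1202]), np.float64(2.0173868449587644))
pull top (array([0.0051, 0.0051, 0.0543]), np.float64(3.15250491739846))
plate 0.1125 0.34
plate 0.108 3.3
plate 0.112 0.3
way end near 0.025 0.11
way end far 0.0155 2.27
guide top -x-y 0.08650000000000001 2.18
guide +x-y 0.09 2.12
guide -x+y 0.088 0.35
[array([351.193 , 194.5974]), array([350.6917, 205.8596])] [320.2739 194.8027]
```

```bash
python3 - <<'E'
from h import *
T=cam("top"); print([onz(T,p,0) for p in [(110,188),(250,178),(324,176)]])
f=np.load("w5.npz");i=cv2.imread("pics/h_wrist.png")
print(proj((f["K"],f["E"]),[.604,.1365,.27]))
E
python3 go.py 0.6045 0.1365 0.31 2.45
```

```text
[array([0.6846, 0.804 , 0.    ]), array([0.7278, 0.3631, 0.    ]), array([0.7399, 0.1279, 0.    ])]
[  402.9033 -2508.7582]
t 26.575 pos [ 0.6131 -0.0371  0.1736] yawY 0.071 q6 -0.172 | delta tool [ 0.1739  0.0034 -0.1363] turn 0.762 F [ 0.2525 -0.2601 -0.6559] w 0.749 0.0
```

```bash
python3 jog.py '[0,0,-0.05,-0.18,0,0,-0.05,-0.18,0,0,-0.04,-0.18,0,0,0,-0.18,0,0,0,-0.18]' 0.85; python3 jog.py '[0,0,0,-0.18,0,0,0,-0.18,0,0,0,-0.18,0,0,0,-0.18,0,0,0,-0.18]'; python3 jog.py '[0,0,0,-0.18,0,0,0,-0.18,0,0,0,-0.18,0,0,0,0,0,0,0,0]'; python3 go.py 0.6045 0.1365 0.31 2.45
```

```text
time: 27.2
tool_pos: [0.6133, -0.0365, 0.3129]
tcp_rot: [-0.917, -3.002, 0.001]
wrist_force: [-0.4, -0.9, -0.2]
width: 0.846
grip_force: 0.0
time: 27.82
tool_pos: [0.6128, -0.0365, 0.3115]
tcp_rot: [0.48, -3.1, -0.003]
wrist_force: [-0.4, -1.0, -0.4]
width: 0.85
grip_force: 0.0
time: 28.45
tool_pos: [0.6135, -0.0371, 0.3131]
tcp_rot: [1.277, -2.868, -0.002]
wrist_force: [-0.6, -0.5, -0.2]
width: 0.852
grip_force: 0.0
t 28.45 pos [ 0.6135 -0.0371  0.3131] yawY 2.408 q6 -2.509 | delta tool [-0.123   0.1228  0.0032] turn -0.042 F [-0.5711 -0.4869 -0.1923] w 0.852 0.0
```

```bash
python3 jog.py '[-0.041,0.041,0,0,-0.041,0.041,0,0,-0.041,0.041,0,0,0,0,0,-0.15,0,0,0,0]'; python3 jog.py '[0,0,0,0]'; python3 go.py 0.6045 0.1365 0.242 2.55
python3 - <<'E'
from h import *
w=bot.read_camera("wrist");c=cam("wrist"); cv2.imwrite("pics/k.png",w[:,:,::-1])
for z in (.27,):
  print("knob top exp px",proj(c,[.6045,.1365,z]))
# white pointer on knob near expected, dark knob blob
h=cv2.cvtColor(w,cv2.COLOR_RGB2HSV); u,v=proj(c,[.6045,.1365,.27]).astype(int)
g=w.mean(2); y0,x0=max(v-110,0),max(u-110,0); sub=g[y0:v+110:10,x0:u+110:10].astype(int); print(x0,y0); print(sub)
E
```

```text
time: 29.08
tool_pos: [0.6042, 0.137, 0.3142]
tcp_rot: [1.49, -2.765, -0.0]
wrist_force: [0.1, -0.6, 0.4]
width: 0.849
grip_force: 0.0
time: 29.2
tool_pos: [0.6045, 0.1355, 0.3145]
tcp_rot: [1.486, -2.767, -0.0]
wrist_force: [0.7, 0.3, 0.1]
width: 0.852
grip_force: 0.0
t 29.2 pos [0.6045 0.1355 0.3145] yawY 2.557 q6 -2.376 | delta tool [-0.0008  0.0005  0.0725] turn 0.007 F [0.7152 0.3363 0.1294] w 0.852 0.0
knob top exp px [318.8277 264.9966]
208 154
[[142 144 142 149 242 250 255 250 252 253 161 155 148 159  92 214 212 217
  212 210 207 211]
 [147 142 149 138 115 239 253 254 173 147 160 141 176 108 156  91 216 209
  217 211 209 212]
 [143 152 143 141 146 145 238 138 202 253 133 161 178 174 129  94 100 211
  216 215 211 210]
 [144 140 145 144 144 144 226 174 254 143  91  82  86  85 171 160 123 203
  218 217 213 191]
 [125 141 142 144 141 140 113 159 223  79  85  81  82  81  76 144 228 123
  215 213 217 212]
 [141 139 141 139 139  80  83  87 155  97  81  81  76  79  78  94 116 210
  106 210 217 215]
 [140 122 138 137  76  68  83  69  91 101  59 139  56  73  77  80 117 123
  114 215 21
[... 702 characters left out ...]
9  69  72  73 143 142 179 171
  171 174 207  69]
 [ 57  32 112 110  82 127 101  55 133 137  80 138 139 113 133 141 136 172
  172 170 170  67]
 [ 33  41 105  75 120 122 125 122 106 136 135 144 138 144 138 131 132 169
  170 171 168  68]
 [ 39  38 113 107 128 123 124 123 123 107 137 138 146 138 141 146 132 139
  181 171 170  59]
 [ 32  36 124 121 119 115 124 126 127 103  58 142 137 138 139 142 137 140
  139 175 167  57]
 [ 35  41 114 126 118 125 122 123 124 113 124  49 136 144 142 134 131 134
  136 130 168  55]
 [ 32  41 120 116 123 126 119 124 122 116 125 115  48 142 146 133 134 133
  130 135 181 138]
 [ 39 114 123 114 127 120 122 124 119 119 116 108  99  71 135 144 137 138
  138 138 135 177]]
```

```bash
python3 jog.py '[-0.001,0.001,0.04,0,0,0,0.03,0,0,0,0.002,0,0,0,0,0,0,0,0,0]'; python3 go.py 0.6045 0.1365 0.242 2.55;  python3 jog.py '[0,0,0,0,0,0,0,0,0,0,0,0,0,0,0,0]' 0.0 40; python3 go.py 0.6045 0.1365 0.242 2.55
```

```text
time: 29.88
tool_pos: [0.6055, 0.1373, 0.245]
tcp_rot: [-1.489, 2.762, -0.002]
wrist_force: [0.5, -1.3, 0.7]
width: 0.853
grip_force: 0.0
t 29.875 pos [0.6055 0.1373 0.245 ] yawY 2.56 q6 -2.377 | delta tool [0.0012 0.0004 0.003 ] turn 0.01 F [ 0.5004 -1.2868  0.7235] w 0.853 0.0
time: 30.38
tool_pos: [0.6042, 0.138, 0.2445]
tcp_rot: [-1.491, 2.764, 0.001]
wrist_force: [-4.3, 0.3, 5.3]
width: 0.563
grip_force: 41.8
t 30.375 pos [0.6042 0.138  0.2445] yawY 2.56 q6 -2.377 | delta tool [ 0.0011 -0.001   0.0025] turn 0.01 F [-4.3226  0.3109  5.2574] w 0.563 41.8
```

The grip width matches the knob (about 48 mm). I'll turn clockwise, sinking 0.0006 m per 0.185 rad.

```bash
cat > st.py <<'E'
from h import *
s=bot.read_state();y=R.from_rotvec(s["tcp_rot"]).as_matrix()[:,1]
print("yaw",round(np.arctan2(y[1],y[0]),3),"q6",round(s["q"][5],3),"F",s["wrist_force"],"M",s["torque"],"pos",s["tool_pos"],"w",round(s["width"],3))
E
python3 jog.py '[0,0,0.0006,0.185,0,0,0.0006,0.185,0,0,0.0006,0.185,0,0,0.0006,0.185,0,0,0.0006,0.185]' >/dev/null; python3 st.py; python3 jog.py '[0,0,0.0006,0.185,0,0,0.0006,0.185,0,0,0.0006,0.185,0,0,0.0006,0.185,0,0,0.0006,0.185]' >/dev/null; python3 st.py
```

```text
yaw 1.63 q6 -1.446 F [-1.9852 -0.2212  5.6065] M [-0.1856  0.4465  0.0113] pos [0.6046 0.1373 0.2415] w 0.558
yaw 0.705 q6 -0.521 F [-3.1073 -2.5485  6.53  ] M [-0.4943  0.6619  0.0414] pos [0.6043 0.1365 0.2386] w 0.559
```

```bash
python3 jog.py '[0,0,0.0006,0.185,0,0,0.0006,0.185,0,0,0.0006,0.185,0,0,0.0006,0.185,0,0,0.0006,0.185]' >/dev/null; python3 st.py; python3 jog.py '[0,0,0.0006,0.185,0,0,0.0006,0.185,0,0,0.0006,0.185,0,0,0.0006,0.185,0,0,0.0006,0.185]' >/dev/null; python3 st.py;python3 jog.py '[0,0,0.0006,0.185,0,0,0.0006,0.185,0,0,0.0006,0.185,0,0,0.0006,0.185,0,0,0,0]' >/dev/null; python3 st.py
```

```text
yaw -0.22 q6 0.404 F [-6.0175 -3.589   8.5811] M [-0.5153  1.0915  0.0619] pos [0.6035 0.1363 0.2356] w 0.557
yaw -1.145 q6 1.329 F [-7.1535 -1.6863  8.5886] M [-0.1933  1.3557  0.0373] pos [0.6028 0.1368 0.2326] w 0.562
yaw -1.881 q6 2.065 F [-8.4185 -0.9422  9.4227] M [ 0.0398  1.2715 -0.0975] pos [0.6029 0.1375 0.2303] w 0.56
```

```bash
python3 jog.py '[0,0,-0.001,0,0,0,0,0,0,0,0,0]' 0.85; python3 jog.py '[0,0,0,-0.185,0,0,0,-0.185,0,0,0,-0.185,0,0,0,-0.185,0,0,0,-0.185]' >/dev/null; python3 st.py
cat > plate.py <<'E'
# how far the plate has sunk in the scene image since h_scene
from h import *
a=cv2.imread("pics/h_scene.png");b=bot.read_camera("scene")[:,:,::-1].copy();t=bot.read_state()["time"];cv2.imwrite(f"pics/p_{t:.2f}.png",b)
x0,y0,x1,y1=331,246,367,262; k=6
A=cv2.resize(a[y0:y1,x0:x1],None,fx=k,fy=k,interpolation=2);B=cv2.resize(b[y0-6:y1+45,x0-6:x1+6],None,fx=k,fy=k,interpolation=2)
r=cv2.matchTemplate(B,A,cv2.TM_CCOEFF_NORMED);_,m,_,l=cv2.minMaxLoc(r);print("plate shift px",l[0]/k-6,l[1]/k-6,"score",round(m,3))
S=cam("scene");c=np.array([.6035,.137,.111]); z=np.linspace(0,.06,121); pv=np.array([proj(S,c-[0,0,d])[1]-proj(S,c)[1] for d in z]); print("sunk mm",1000*np.interp(l[1]/k-6,pv,z))
E
python3 plate.py
```

```text
time: 33.88
tool_pos: [0.6044, 0.1373, 0.2291]
tcp_rot: [3.104, -0.483, 0.0]
wrist_force: [-0.6, 0.1, -0.2]
width: 0.844
grip_force: 0.0
yaw -0.948 q6 1.132 F [-0.377  -1.0455  0.3343] M [ 0.0299 -0.0143 -0.0151] pos [0.6044 0.1373 0.229 ] w 0.85
plate shift px -0.16666666666666696 5.166666666666666 score 0.804
sunk mm 14.491155092321929
```

The plate sank by 14.5 mm as measured (14.1 expected), so the knob turns without slip. Next stroke.

```bash
python3 jog.py '[0,0,0,-0.185,0,0,0,-0.185,0,0,0,-0.185,0,0,0,-0.185,0,0,0,-0.185]' >/dev/null;python3 jog.py '[0,0,0,-0.185,0,0,0,-0.185,0,0,0,-0.185,0,0,0,-0.185,0,0,0,-0.185]' >/dev/null;python3 jog.py '[0,0,0,-0.185,0,0,0,-0.185,0,0,0,-0.185,0,0,0,-0.185,0,0,0,-0.185]' >/dev/null;python3 jog.py '[0,0,0,-0.185,0,0,0,-0.185,0,0,0,-0.185,0,0,0,-0.185,0,0,0,0]' >/dev/null; python3 jog.py '[0,0,0,0,0,0,0,0,0,0,0,0,0,0,0,0]' 0.0 40 >/dev/null;python3 st.py; 
python3 jog.py '[0,0,0.0006,0.185,0,0,0.0006,0.185,0,0,0.0006,0.185,0,0,0.0006,0.185,0,0,0.0006,0.185]' >/dev/null; python3 jog.py '[0,0,0.0006,0.185,0,0,0.0006,0.185,0,0,0.0006,0.185,0,0,0.0006,0.185,0,0,0.0006,0.185]' >/dev/null; python3 st.py
```

```text
yaw 2.56 q6 -2.377 F [-2.5647  1.7153  2.8216] M [ 0.241   0.5031 -0.0853] pos [0.6039 0.1376 0.2296] w 0.562
yaw 0.704 q6 -0.521 F [-3.9106 -1.5489  4.0437] M [-0.0843  0.4958  0.0413] pos [0.604  0.1368 0.2237] w 0.563
```

```bash
python3 jog.py '[0,0,0.0006,0.185,0,0,0.0006,0.185,0,0,0.0006,0.185,0,0,0.0006,0.185,0,0,0.0006,0.185]' >/dev/null; python3 jog.py '[0,0,0.0006,0.185,0,0,0.0006,0.185,0,0,0.0006,0.185,0,0,0.0006,0.185,0,0,0.0006,0.185]' >/dev/null; python3 st.py;python3 jog.py '[0,0,0.0006,0.185,0,0,0.0006,0.185,0,0,0.0006,0.185,0,0,0.0006,0.185,0,0,0,0]' >/dev/null; python3 st.py;python3 plate.py;  python3 jog.py '[0,0,-0.001,0,0,0,0,0,0,0,0,0]' 0.85 >/dev/null; python3 jog.py '[0,0,0,-0.185,0,0,0,-0.185,0,0,0,-0.185,0,0,0,-0.185,0,0,0,-0.185]' >/dev/null; python3 jog.py '[0,0,0,-0.185,0,0,0,-0.185,0,0,0,-0.185,0,0,0,-0.185,0,0,0,-0.185]' >/dev/null;python3 jog.py '[0,0,0,-0.185,0,0,0,-0.185,0,0,0,-0.185,0,0,0,-0.185,0,0,0,-0.185]' >/dev/null;python3 jog.py '[0,0,0,-0.185,0,0,0,-0.185,0,0,0,-0.185,0,0,0,-0.185,0,0,0,-0.185]' >/dev/null;python3 jog.py '[0,0,0,-0.185,0,0,0,-0.185,0,0,0,-0.185,0,0,0,-0.185,0,0,0,0]' >/dev/null; python3 st.py
```

```text
yaw -1.146 q6 1.329 F [-5.4255 -1.4519  6.046 ] M [-0.0645  0.9568  0.0433] pos [0.6032 0.137  0.2177] w 0.561
yaw -1.881 q6 2.065 F [-6.5552  0.5902  6.4268] M [ 0.0647  0.9442 -0.1333] pos [0.6032 0.1373 0.2154] w 0.559
plate shift px -0.666666666666667 10.166666666666668 score 0.656
sunk mm 28.66976282712416
yaw 2.558 q6 -2.375 F [0.9211 0.4138 0.249 ] M [-0.034  -0.004   0.0168] pos [0.6044 0.1373 0.2158] w 0.852
```

```bash
python3 jog.py '[0,0,0,0,0,0,0,0,0,0,0,0,0,0,0,0]' 0.0 40 >/dev/null;python3 st.py; 
python3 jog.py '[0,0,0.0006,0.185,0,0,0.0006,0.185,0,0,0.0006,0.185,0,0,0.0006,0.185,0,0,0.0006,0.185]' >/dev/null; python3 jog.py '[0,0,0.0006,0.185,0,0,0.0006,0.185,0,0,0.0006,0.185,0,0,0.0006,0.185,0,0,0.0006,0.185]' >/dev/null; python3 st.py; python3 jog.py '[0,0,0.0006,0.185,0,0,0.0006,0.185,0,0,0.0006,0.185,0,0,0.0006,0.185,0,0,0.0006,0.185]' >/dev/null; python3 jog.py '[0,0,0.0006,0.185,0,0,0.0006,0.185,0,0,0.0006,0.185,0,0,0.0006,0.185,0,0,0.0006,0.185]' >/dev/null; python3 st.py;python3 jog.py '[0,0,0.0006,0.185,0,0,0.0006,0.185,0,0,0.0006,0.185,0,0,0.0006,0.185,0,0,0,0]' >/dev/null; python3 st.py;python3 plate.py;  python3 jog.py '[0,0,-0.001,0,0,0,0,0,0,0,0,0]' 0.85 >/dev/null;  python3 st.py
```

```text
yaw 2.56 q6 -2.377 F [-3.844   0.6433  3.8431] M [ 0.2159  0.5973 -0.0308] pos [0.6039 0.1376 0.2162] w 0.565
yaw 0.704 q6 -0.521 F [-3.8362 -0.6398  4.1842] M [-0.0855  0.5627  0.0413] pos [0.604  0.1368 0.2103] w 0.559
yaw -1.146 q6 1.329 F [-5.2373 -0.4957  6.2623] M [-0.0868  0.9989  0.0677] pos [0.6032 0.137  0.2044] w 0.562
yaw -1.881 q6 2.065 F [-6.6793  0.9483  6.6965] M [ 0.0264  1.0026 -0.1036] pos [0.6032 0.1373 0.2021] w 0.561
plate shift px 0.16666666666666696 -4.333333333333333 score 0.559
sunk mm 0.0
yaw -1.88 q6 2.063 F [ 0.585   0.0327 -0.6082] M [ 0.0358  0.0269 -0.0336] pos [0.6046 0.1372 0.2024] w 0.85
```

Run:
```python
from h import *
import glob
S=cam("scene");th=.072;A=np.array([.6037,.1365]);Rm=np.array([[np.cos(th),-np.sin(th)],[np.sin(th),np.cos(th)]])
P=lambda x,y,z:np.r_[A+Rm@[x,y],z]
ps=sorted(glob.glob("pics/p_*.png"),key=lambda s:float(s[7:-4])); print(ps)
b=cv2.imread(ps[-1]);a=cv2.imread("pics/h_scene.png")
for y in (-.015,0,.015):
    q=[proj(S,P(-.018,y,z)) for z in (.111,.0967,.0827,.0687)]+[proj(S,P(-.0155,y,z)) for z in (.062,.0445,.027)]
    print("y",y,np.round(q,1).tolist())
    u=int(round(q[3][0])); print("u",u)
    for nm,im in (("h",a),("1",cv2.imread(ps[0])),("2",cv2.imread(ps[1])),("3",b)): print(nm,[int(x) for x in im[245:296,u].mean(1)])
```

```text
['pics/p_34.55.png', 'pics/p_40.73.png', 'pics/p_47.90.png']
y -0.015 [[347.5, 259.8], [347.3, 265.0], [347.1, 270.0], [346.8, 274.9], [347.5, 277.0], [347.2, 283.0], [346.9, 289.0]]
u 347
h [54, 54, 54, 56, 62, 70, 77, 95, 120, 132, 135, 135, 135, 138, 132, 111, 108, 126, 138, 140, 140, 138, 130, 120, 126, 142, 150, 154, 157, 160, 164, 167, 172, 173, 162, 146, 124, 104, 119, 149, 159, 146, 122, 101, 109, 135, 148, 150, 152, 156, 161]
1 [52, 52, 52, 73, 116, 145, 154, 151, 129, 93, 76, 77, 93, 118, 129, 131, 133, 132, 134, 135, 117, 104, 111, 113, 123, 138, 147, 150, 154, 157, 160, 163, 168, 168, 157, 143, 122, 101, 114, 146, 154, 141, 119, 98, 105, 132, 144, 146, 149, 152, 155]
2 [53, 52, 52, 75, 117, 145, 154, 157, 158, 156, 155, 156, 152, 133, 98, 79, 78, 90, 116, 130, 130, 131, 131, 133, 132, 118, 108, 129, 149, 157, 159, 163, 169, 169, 158, 138, 114, 103, 127, 150, 150, 133, 109, 95, 114, 135, 145, 145, 148, 154, 167]
3 [53, 52, 52, 73, 116, 144, 151, 154, 156, 156, 153, 154, 157, 156, 154, 156, 157, 154, 135, 100, 80, 77, 89, 116, 129, 132, 133, 131, 133, 133, 119, 116, 147, 16
[... 1623 characters left out ...]
2, 117, 124, 131, 134, 137, 131, 113, 129, 154, 166, 166, 151, 143, 142, 144, 147, 151, 155, 157, 150, 144, 135, 113, 110, 130, 136, 138, 137, 118, 111, 130, 143, 148, 150, 153, 154, 144, 135, 136, 139, 137]
2 [67, 87, 91, 71, 49, 60, 83, 93, 107, 104, 87, 83, 106, 123, 126, 117, 124, 131, 134, 136, 128, 108, 114, 132, 144, 147, 152, 156, 154, 145, 140, 127, 108, 117, 134, 140, 143, 133, 112, 115, 134, 144, 148, 150, 153, 154, 145, 135, 135, 140, 135]
3 [68, 87, 90, 71, 49, 50, 50, 50, 75, 145, 207, 201, 166, 137, 114, 90, 82, 91, 103, 99, 103, 121, 132, 135, 137, 129, 113, 125, 142, 144, 141, 127, 108, 116, 135, 141, 143, 132, 113, 115, 134, 145, 148, 149, 153, 154, 145, 135, 136, 139, 135]
```

The dark rubber line under the plate tracks cleanly: v=258.0, 263.3, 268.5, 273.5 at y=0. The stack top edge is expected at v≈274.4, so touch is close. I'll step on in small turns, watching for the line to stop moving.

```bash
cat > line.py <<'E'
from h import *
import sys
def track(im,g0):
    # dark rubber line along u=338..348, slope 4.25/8 px per col; g0 = guess of v at u=343
    out=[]
    for u in range(337,350):
        g=g0+(u-343)*.57; p=im[:,u].mean(1).astype(float); v=np.arange(g-2.2,g+2.21,.1); q=np.interp(v,np.arange(480),p)
        w=np.clip(131-q,0,None); out.append((w@v)/w.sum()-(u-343)*.57 if w.sum()>0 else np.nan)
    return float(np.nanmedian(out)),float(np.nanstd(out))
if __name__=="__main__":
    if len(sys.argv)>2: im=cv2.imread(sys.argv[2])
    else: im=np.mean([bot.read_camera("scene").astype(float) for _ in range(3)],0)
    g=float(sys.argv[1])
    for _ in range(3): r=track(im,g); g=r[0]
    print("line v",np.round(r,2))
E
for a in "258 pics/h_scene.png" "263.3 pics/p_34.55.png" "268.5 pics/p_40.73.png" "273.5 pics/p_47.90.png"; do python3 line.py $a; done
for k in 1; do python3 jog.py '[0,0,0,-0.185,0,0,0,-0.185,0,0,0,-0.185,0,0,0,-0.185,0,0,0,-0.185]' >/dev/null; done; python3 jog.py '[0,0,0,-0.185,0,0,0,-0.185,0,0,0,-0.185,0,0,0,-0.185,0,0,0,-0.185]' >/dev/null;python3 jog.py '[0,0,0,-0.185,0,0,0,-0.185,0,0,0,-0.185,0,0,0,-0.185,0,0,0,-0.185]' >/dev/null;python3 jog.py '[0,0,0,-0.185,0,0,0,-0.185,0,0,0,-0.185,0,0,0,-0.185,0,0,0,0]' >/dev/null; python3 jog.py '[0,0,0,0,0,0,0,0,0,0,0,0,0,0,0,0]' 0.0 40 >/dev/null;python3 st.py; python3 line.py 273.5
```

```text
line v [258.18   0.21]
line v [263.31   0.38]
line v [268.6    0.22]
line v [273.36   0.13]
yaw 1.635 q6 -1.452 F [-0.3045  0.3075  1.1594] M [-0.1792  0.0899 -0.1137] pos [0.6043 0.1372 0.2028] w 0.561
line v [273.38   0.14]
```

```bash
python3 jog.py '[0,0,0.0006,0.185,0,0,0.0006,0.185,0,0,0,0]' >/dev/null; python3 st.py; python3 line.py 273.5; python3 jog.py '[0,0,0.0006,0.185,0,0,0.0006,0.185,0,0,0,0]' >/dev/null; python3 st.py; python3 line.py 273.8
```

```text
yaw 1.267 q6 -1.084 F [-1.0292 -2.0102  2.9355] M [-0.3693  0.1796 -0.1555] pos [0.6043 0.137  0.2016] w 0.561
line v [273.85   0.14]
yaw 0.899 q6 -0.716 F [-1.5017 -4.2529  5.2581] M [-0.6887  0.375  -0.0919] pos [0.6042 0.1368 0.2004] w 0.561
line v [274.34   0.15]
```

```bash
python3 jog.py '[0,0,0.0006,0.185,0,0,0.0006,0.185,0,0,0,0]' >/dev/null; python3 st.py; python3 line.py 274.7; python3 jog.py '[0,0,0.0006,0.185,0,0,0.0006,0.185,0,0,0,0]' >/dev/null; python3 st.py; python3 line.py 275
```

```text
yaw 0.527 q6 -0.344 F [-2.5057 -5.4733  5.597 ] M [-0.8228  0.4948 -0.1143] pos [0.604  0.1367 0.1992] w 0.562
line v [274.43   0.21]
yaw 0.157 q6 0.026 F [-4.1577 -5.3333  7.3911] M [-0.8792  0.6582 -0.1098] pos [0.6038 0.1366 0.1981] w 0.555
line v [274.43   0.19]
```

The line stopped at v=274.43, so the plate touched at yaw ≈0.83. The target yaw is ≈-0.74, 0.90 rad further.

```bash
python3 jog.py '[0,0,0.0006,0.18,0,0,0.0006,0.18,0,0,0,0]' >/dev/null; python3 st.py; python3 line.py 274.6
python3 - <<'E'
from h import *
im=bot.read_camera("scene")
for u in (339,343,347): print(u,[int(x) for x in im[262:292,u].mean(1)])
E
```

```text
yaw -0.203 q6 0.386 F [-4.6818 -5.5197  6.6876] M [-0.8871  0.7457 -0.1275] pos [0.6035 0.1366 0.1969] w 0.557
line v [274.43   0.2 ]
339 [93, 89, 99, 100, 108, 124, 133, 135, 137, 132, 111, 116, 133, 140, 128, 109, 117, 137, 146, 147, 134, 113, 116, 135, 146, 148, 151, 153, 154, 145]
343 [84, 80, 76, 72, 73, 75, 87, 108, 126, 133, 135, 131, 115, 119, 137, 149, 145, 120, 113, 134, 146, 145, 141, 121, 109, 129, 143, 148, 150, 150]
347 [156, 157, 155, 138, 102, 80, 78, 87, 110, 125, 132, 132, 134, 134, 121, 116, 141, 147, 134, 114, 103, 128, 152, 152, 134, 110, 97, 113, 137, 146]
```

```bash
python3 jog.py '[0,0,0.0006,0.18,0,0,0.0006,0.18,0,0,0.0006,0.18,0,0,0,0]' >/dev/null; python3 st.py; python3 line.py 274.5; python3 jog.py '[0,0,0,0,0,0,0,0,0,0,0,0]' 0.85; python3 jog.py '[0,0,-0.03,0,0,0,-0.05,0,0,0,-0.05,0,0,0,0,0,0,0,0,0]'; python3 line.py 274.5
python3 - <<'E'
from h import *
T=cam("top");S=cam("scene");t=bot.read_camera("top");s=bot.read_camera("scene");cv2.imwrite("pics/e.png",t[:,:,::-1])
# knob top drop in scene: match knob template against start
a=cv2.imread("pics/h_scene.png");b=s[:,:,::-1].copy();k=4
A=cv2.resize(a[190:210,338:364],None,fx=k,fy=k);B=cv2.resize(b[184:250,330:372],None,fx=k,fy=k)
r=cv2.matchTemplate(B,A,cv2.TM_CCOEFF_NORMED);_,m,_,l=cv2.minMaxLoc(r);dv=l[1]/k+184-190
z=np.linspace(0,.08,161);pv=[proj(S,[.604,.1365,.26-d])[1]-proj(S,[.604,.1365,.26])[1] for d in z];print("knob sunk",np.interp(dv,pv,z),round(m,2))
# pull / tray unchanged, and other objects unchanged
d=cv2.absdiff(a[280:345,340:445],b[280:345,340:445]).mean(2);print("tray diff",d.mean(),(d>40).sum())
E
```

```text
yaw -0.743 q6 0.926 F [-5.3151 -5.6184  7.0102] M [-0.8064  0.937  -0.0922] pos [0.6032 0.1368 0.1952] w 0.559
line v [274.43   0.2 ]
time: 55.12
tool_pos: [0.6043, 0.1378, 0.1943]
tcp_rot: [-2.876, -1.262, 0.0]
wrist_force: [-0.3, -0.1, -0.2]
width: 0.852
grip_force: 0.0
time: 55.75
tool_pos: [0.6042, 0.1375, 0.3243]
tcp_rot: [-2.877, -1.262, 0.0]
wrist_force: [0.0, -0.0, 0.2]
width: 0.852
grip_force: 0.0
line v [274.42   0.21]
knob sunk 0.050584011268819784 0.83
tray diff 10.386910866910865 657
```

Run:
```python
from h import *
a=cv2.imread("pics/h_scene.png");b=bot.read_camera("scene")[:,:,::-1].copy()
r=cv2.matchTemplate(b[280:320,360:405],a[288:310,370:392],cv2.TM_CCOEFF_NORMED);_,m,_,l=cv2.minMaxLoc(r);print("pull shift px",l[0]-10,l[1]-8,round(m,2))
if abs(l[0]-10)<2 and abs(l[1]-8)<2: print(bot.finish_job())
```

```text
pull shift px 0 0 1.0
the job is handed in; nothing more can be done
None
```

The job is handed in: both cartons that were there are stacked square on the tray, the tray is home at its stop, and the knob is a quarter turn past touching by my camera measurements (hand-in gave no verdict).

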